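# Change over the resin-curing oven

## Task

Pull the curing oven's door all the way down, take the amber cured block off the tray that slides out with it and lay it flat on the cork mat, and lay all the pale uncured blocks flat on the tray, side by side. Then push the door fully up again, and only then press the red start lever down until it clicks and stays down. Leave the other things on the bench where they are.

Things in the scene. Friction and masses are not known exactly. Their poses are not given: they have to be found in the camera images.
- door (a joint): oven's front door, hinged along its bottom edge: 0 = shut (upright), grows as it swings down towards the robot, 1.52 = fully open (level, hard stop). White panel 312 wide x 140 high x 15 mm thick. The hinge has friction: the door stays at any angle; moving it takes 3 to 7 N at the handle. The tray inside is linked to it and slides out over the open door.
- door_grip (a point): centre of the door's handle, a black level cylinder, 22 mm thick, 36 mm long along the oven's y, on one steel stem in its middle; pinch it from above across its two ends (along y): it turns between the pads as the door swings. In the door: 175 mm above the hinge line, 35 mm out from the hinge plane, 35 mm beyond the door's upper edge. 235 mm above the table when shut, 34 when open.
- door_hinge (a point): middle of the hinge line (door's lower edge), 60 mm above the table, in the plane of the oven's front face (the door's inner face when shut). The point turns with the door.
- oven: white oven 330 wide (165 either side of the origin), 220 deep, 220 high, with a grey control column 100 mm wide at its -y side. Origin on the table under the middle of the chamber's front face, right below the hinge line; x points into the oven, y left along its front. Fixed.
- tray_in (a point): centre of the steel tray's inner floor, 114 mm above the table; inside 142 (x) x 292 (y) mm, rims 10 high, 4 thick. Axes as the oven's (x into the oven). Door shut: 105 mm behind the front plane, under the roof. Slides out in step with the door, 155 mm in all; door open: 50 mm in front of it. Blocks laid at tray x about -0.02 leave the gripper room before the oven.
- lever (a joint): angle of the red-knobbed start lever on the control column: 0 = up (sprung), 0.62 = fully down (hard stop). It is pushed up with up to about 11 N at the knob, less and less as it goes down; past about 0.49 it snaps on down by itself to 0.62 and a detent holds it there against about 4 N.
- lever_knob (a point): centre of the lever's red ball knob, 26 mm diameter, 70 mm from the pivot; it sticks out in front of the grey column towards the robot, about 142 mm above the table when up and 99 mm when down. Push it down from above.
- lever_pivot (a point): the lever's pivot, 120 mm above the table, 4 mm in front of the oven's front plane, axis along the oven's y; with the lever up the arm rises at 0.32 rad above level, with it down it dips 0.30 rad below level. The point turns with the lever.
- wait_mat: blue mat 200 x 200 x 3 mm, fixed to the bench, on which the uncured blocks wait; origin at the centre of its underside.
- cool_mat: cork mat 200 x 200 x 3 mm, fixed to the bench, for the cured block; origin at the centre of its underside.
- cured: amber cured resin block 64 (x) x 40 (y) x 28 (z) mm, about 80 g, with two brown spots on top and bottom; at the start it lies flat on the tray inside the oven. Origin at its centre. Either flat face may be up.
- raw1: pale grey-white uncured resin block 64 (x) x 40 (y) x 28 (z) mm, about 80 g, with two brown spots on top and bottom; at the start flat on the blue mat. Two to four of raw1 to raw4 are present (absent ones read None). Origin at its centre. Either flat face may be up.
- raw2: pale grey-white uncured resin block 64 (x) x 40 (y) x 28 (z) mm, about 80 g, with two brown spots on top and bottom; at the start flat on the blue mat. Two to four of raw1 to raw4 are present (absent ones read None). Origin at its centre. Either flat face may be up.
- raw3: pale grey-white uncured resin block 64 (x) x 40 (y) x 28 (z) mm, about 80 g, with two brown spots on top and bottom; at the start flat on the blue mat. Two to four of raw1 to raw4 are present (absent ones read None). Origin at its centre. Either flat face may be up.
- raw4: pale grey-white uncured resin block 64 (x) x 40 (y) x 28 (z) mm, about 80 g, with two brown spots on top and bottom; at the start flat on the blue mat. Two to four of raw1 to raw4 are present (absent ones read None). Origin at its centre. Either flat face may be up.
- bottle: bystander: white bottle with red cap, 52 diameter, 130 tall; origin at its base.
- jar: bystander: amber glass jar with white cap, 48 diameter, 70 tall; origin at its base.
- beaker: bystander: glass beaker, 70 diameter, 80 tall; origin at its base.
- slide_box: bystander: green slide box 100 x 80 x 35; origin at the centre of its underside.
- calculator: bystander: black calculator 130 x 80 x 14; origin at the centre of its underside.
- spatula: bystander: small spatula with wooden handle, 120 mm long, lying on the bench to the right of the oven.

How it is judged:
By the outcome, as a careful person would: the job done as asked, in the order asked, and still so for the second after the job is handed in, with the robot touching nothing.
Of raw1, raw2, raw3, raw4 only 2 to 4 are there at a start; the rules pass over those that are not, and their reading is None.
At some moment in a run one of raw1, raw2, raw3, raw4 may be knocked a few centimetres aside while the robot is not near it.
Once in a run the grip may slacken for a moment while it holds something.
It also fails if it takes over 210 s, if anything falls off the work surface, if the arm or the gripper's body presses on something with over 40 N, if the wrist force passes 120 N, or if a joint passes its speed limit or range.

## Robot

A 6-joint arm with a two-finger parallel gripper is mounted at the origin on the work surface. World frame = base frame: x ahead of the robot, y to its left, z up, the work surface at z = 0. Lengths are in m, angles in rad, forces in N, time in s.
With the tool pointing down it reaches from about 0.325 to 1 m from the base axis. Payload 5.1 kg.
Tool frame: the origin (TCP) lies where the fingers leave the gripper's body, on its centre line; the fingertips stand 73 mm ahead of it and the grasp point (between the pads) lies manip.hold_point_z ahead of it (manip.hold_point_z is the distance from the TCP to the grasp point, in m); z points along the fingers, y is the direction in which the jaws open and shut (so a half turn about z gives the same grasp; the last joint's range is limited). The gripper opens to 85 mm and grips with 20 to 120 N. Pads are 22 mm wide; open, the fingers measure 114 mm over their backs; the gripper's body (76 mm by 85 mm) begins 54 mm behind the grasp point. The pads swing forward as they close: fully open they stand 13 mm farther back than shut.
Start: joints at [-1.195, 0.124, 1.65, -0, 1.367, -0.083], TCP at [0.288, -0.583, 0.304] pointing down, gripper open.
Joint ranges: [-2.61, 2.61], [-1.02, 2.33], [0.03, 2.71], [-1.35, 4.49], [0.32, 2.68], [-2.91, 2.91]. Speed limits (rad/s): [2.57, 2.57, 3.14, 3.14, 3.14, 3.14].

## Interface

Orientations are given as a unit quaternion [w, x, y, z].
In Python, from plant import manip gives the robot as it stands.
- The arm moves only by the tool carry_out, never from a script. Its argument "commands" is a list of rows, each a list of 5 numbers: the closure in counts, from 0 (fully open) to 255 (shut), then the shift along the tool's x, y, z in mm, then the turn about the tool's z in rad. In form: [[grip, tx, ty, tz, spin], ...]. A call has exactly 10 rows; each row shifts and turns the commanded pose from where the row before left it, along the tool's axes as they then stand; what a row does not reach is not made up. A row lasts 1/10 s, in which the tool goes at most 50 mm and 8.59 degrees, less where a joint would pass 70% of its speed; a pose out of reach is approached as far as the arm can. A call with a gripper value outside its range is refused whole. The fingers move at their own pace and stop on an object; "force" is the grip in N (left out, the last holds). Time passes only in rows, so rows that do not move let the fingers close, or fill a call up. It gives the time, the measured TCP pose, the force and the opening at its end, in the units of the state.
- manip.state(): the state, without advancing time (a new reading comes with each control period).
- manip.capture(name): name is "side" or "top"; returns the picture (420x560x3 uint8, red, green, blue); there is no depth.
- manip.camera_model(name): a dict with "camera_matrix" (3x3 intrinsics, pixels), "D" ([k1, k2, p1, p2, k3] as OpenCV has them; the pictures are not rectified), "extrinsics" (4x4, takes a point from world to camera coordinates). Camera axes: x right, y down, z forward; pixel columns grow to the right and rows downward; lengths in m; the calibration is good to about 2 mm. A picture is of the moment at which its call begins. camera_model takes no time and is no camera call.
- manip.hand_in(): hands the job in, once; it reports no verdict.
The state is a dict: "clock": time; "qpos": joint angles; "joint_vel": joint speeds; "joint_torque": joint torques, N m; "ee_pos": TCP position; "eef_rot": TCP orientation; "wrist_force": force on the tool from outside, world axes, zero at the start; "wrist_torque": the same for the moment, N m; "finger_gap": opening from 0.0 (shut) to 1.0 (fully open).
Only numpy, scipy, OpenCV 4.12 (cv2) and the standard library are available. Lean on these libraries where they do the work, as an engineer would, in place of code of your own. Each camera call takes 0.05 s, during which the arm holds its last target.

## Working session

There is one attempt and no reset: what is moved stays moved. The work goes in short steps, Python scripts to look and compute and a tool call to move; the robot and the scene stay as the last step left them, time stands still between calls to the robot, and variables do not carry over. Pictures are saved under pics/ and viewed, and the job is handed in when it is done.

Besides the shell and the picture viewer there is one more tool, called after "Call:" as name(argument=value, ...), one argument or row to a line, values as JSON. carry_out: Moves the arm, as the interface text tells. Its arguments: {"type":"object","properties":{"commands":{"type":"array","items":{"type":"array","items":{"type":"number"}}},"force":{"type":"number"}},"required":["commands"]}

```bash
ls; mkdir -p pics; python3 - <<'E'
from plant import manip
import cv2
print(manip.state()); print(manip.hold_point_z)
for n in("side","top"):
    im=manip.capture(n); cv2.imwrite(f"pics/{n}0.png",im[:,:,::-1]); print(n,manip.camera_model(n))
E
```

```text
pics
{'clock': 0.0, 'qpos': array([-1.19460025e+00,  1.24502206e-01,  1.65169346e+00, -8.76138772e-06,
        1.36749368e+00, -8.26170634e-02]), 'joint_vel': array([-0.00192216,  0.00034177,  0.0005465 , -0.00141895,  0.00130292,
       -0.00104703]), 'joint_torque': array([ 1.43898724e-03, -4.23612642e+01, -3.65449119e+01, -6.72116144e-06,
        7.04528560e-03, -6.80223621e-06]), 'ee_pos': array([ 0.28766534, -0.58235963,  0.30264323]), 'eef_rot': array([-1.03644560e-03,  9.73800775e-01,  2.27400419e-01, -1.57577737e-04]), 'wrist_force': array([ 0.19520763, -0.39870191,  0.30600253]), 'wrist_torque': array([ 0.02591971, -0.04460699,  0.03820052]), 'finger_gap': 0.9985460396271142}
0.0539
side {'camera_matrix': array([[427.40673251,   0.        , 281.71501255],
       [  0.        , 427.40673251, 212.29772761],
       [  0.        ,   0.        ,   1.        ]]), 'D': array([-0.00921365,  0.        ,  0.        ,  0.        ,  0.        ]), 'extrinsics': array([[-0.92214481, -0.38667205,  0.01156201,  0.52453445],
       [-0.26130961,  0.60058226, -0.75565749,  0.26893606],
       [ 0.28524769, -0.69984689, -0.65486494,  1.25649992],
       [ 0.        ,  0.        ,  0.        ,  1.        ]])}
top {'camera_matrix': array([[431.30184721,   0.        , 279.85284382],
       [  0.        , 431.30184721, 205.64977563],
       [  0.        ,   0.        ,   1.        ]]), 'D': array([0.00277113, 0.        , 0.        , 0.        , 0.        ]), 'extrinsics': array([[ 5.39888714e-03, -9.99985385e-01, -2.84394233e-04,
        -1.42019670e-02],
       [-9.92989979e-01, -5.32753786e-03, -1.18078446e-01,
         5.62022523e-01],
       [ 1.18075205e-01,  9.19892828e-04, -9.93004229e-01,
         1.24059714e+00],
       [ 0.00000000e+00,  0.00000000e+00,  0.00000000e+00,
         1.00000000e+00]])}
```

View pics/side0.png

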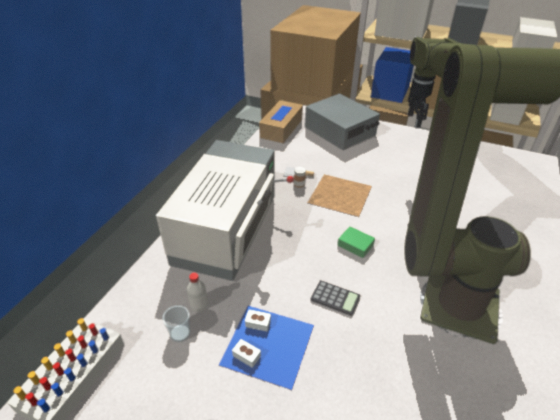

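View pics/top0.png

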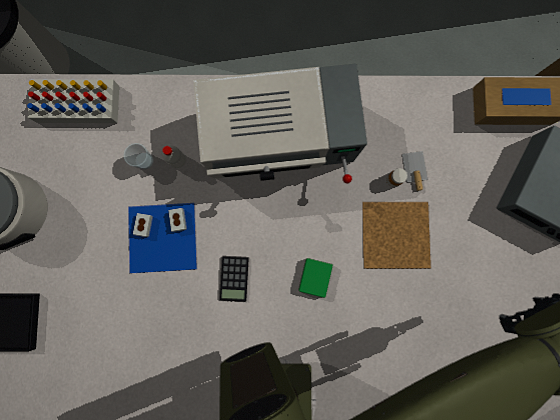

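```bash
cat > h.py <<'E'
import numpy as np,cv2
from plant import manip
CM={n:manip.camera_model(n) for n in("side","top")}
def ray(n,uv):
    m=CM[n];p=cv2.undistortPoints(np.array([[uv]],float),m["camera_matrix"],m["D"])[0,0]
    R=m["extrinsics"][:3,:3];t=m["extrinsics"][:3,3]
    d=R.T@np.array([p[0],p[1],1]);return -R.T@t,d/np.linalg.norm(d)
def plane(n,uv,z):
    o,d=ray(n,uv);return o+d*(z-o[2])/d[2]
def tri(us,ut):
    o1,d1=ray("side",us);o2,d2=ray("top",ut)
    s=np.linalg.lstsq(np.c_[d1,-d2],o2-o1,rcond=None)[0]
    a=o1+s[0]*d1;b=o2+s[1]*d2;return (a+b)/2,np.linalg.norm(a-b)
def proj(n,P):
    m=CM[n];E=m["extrinsics"]
    return cv2.projectPoints(np.array(P,float).reshape(-1,1,3),cv2.Rodrigues(E[:3,:3])[0],E[:3,3],m["camera_matrix"],m["D"])[0].reshape(-1,2)
def cap(n,f,crop=None,k=1):
    im=np.ascontiguousarray(manip.capture(n)[:,:,::-1]);cv2.imwrite(f"pics/{f}_full.png",im)
    c=im if crop is None else im[crop[1]:crop[3],crop[0]:crop[2]]
    cv2.imwrite(f"pics/{f}.png",cv2.resize(c,None,fx=k,fy=k,interpolation=cv2.INTER_CUBIC));return im
def blobs(mask,amin=20):
    n,l,s,c=cv2.connectedComponentsWithStats(mask.astype(np.uint8))
    return [(s[i,4],c[i].round(2),l==i) for i in range(1,n) if s[i,4]>=amin]
E
python3 - <<'E'
from h import *
s=cv2.imread("pics/side0.png");t=cv2.imread("pics/top0.png")
cv2.imwrite("pics/c1.png",cv2.resize(t[55:205,190:380],None,fx=4,fy=4,interpolation=cv2.INTER_CUBIC))
cv2.imwrite("pics/c2.png",cv2.resize(s[140:280,160:320],None,fx=4,fy=4,interpolation=cv2.INTER_CUBIC))
for n,im in(("top",t),("side",s)):
    h=cv2.cvtColor(im,cv2.COLOR_BGR2HSV);H,S,V=cv2.split(h)
    print(n,"red",[(a,c) for a,c,_ in blobs(((H<6)|(H>174))&(S>150)&(V>70),10)])
    for nm,m in(("blue",(H>105)&(H<125)&(S>150)),("cork",(H>8)&(H<20)&(S>90))):
        for a,c,l in blobs(m,1500 if n=="top" else 1000): 
            r=cv2.minAreaRect(cv2.findContours(l.astype(np.uint8),0,2)[0][0])
            print(nm,a,plane(n,r[0],.003).round(4),[plane(n,p,.003).round(4)[:2] for p in cv2.boxPoints(r)])
E
```

```text
top red [(np.int32(40), array([46.18, 94.5 ])), (np.int32(37), array([59.78, 94.54])), (np.int32(42), array([33.07, 94.76])), (np.int32(36), array([73.5 , 94.75])), (np.int32(33), array([87.03, 94.76])), (np.int32(32), array([100.28,  94.59])), (np.int32(61), array([166.85, 149.7 ])), (np.int32(51), array([347.31, 177.71]))]
blue 3615 [0.4672 0.3425 0.003 ] [array([0.5635, 0.4507]), array([0.5733, 0.2508]), array([0.3726, 0.2362]), array([0.3631, 0.4325])]
cork 3041 [ 0.899 -0.744  0.003] [array([ 0.9748, -0.614 ]), array([ 0.9759, -0.8828]), array([ 0.8243, -0.8722]), array([ 0.8231, -0.6069])]
cork 4403 [ 0.4789 -0.3615  0.003 ] [array([ 0.5782, -0.2628]), array([ 0.5793, -0.4654]), array([ 0.3815, -0.4584]), array([ 0.3804, -0.2593])]
side red [(np.int32(43), array([193.33, 276.4 ])), (np.int32(37), array([ 92.46, 328.57])), (np.int32(44), array([ 81.41, 340.89])), (np.int32(57), array([ 69.75, 354.21])), (np.int32(64), array([ 57.77, 368.17])), (np.int32(71), array([ 44.73, 382.72])), (np.int32(73), array([ 31.04, 398.33]))]
blue 46809 [ 1.3975 -0.2145  0.003 ] [array([ 3.8651, -1.7347]), array([ 2.0257, -2.5766]), array([0.5692, 0.2971]), array([1.1923, 0.5659])]
blue 1476 [ 0.5236 -1.5713  0.003 ] [array([ 0.5737, -1.2392]), array([ 0.6932, -2.0031]), array([ 0.4628, -1.9743]), array([ 0.3912, -1.2343])]
cork 7971 [ 0.9743 -1.3562  0.003 ] [array([ 0.9524, -0.609 ]), array([ 1.7617, -2.6636]), array([ 1.013 , -2.6651]), array([ 0.5645, -0.6764])]
cork 1543 [ 0.4763 -0.3496  0.003 ] [array([ 0.5675, -0.2556]), array([ 0.6053, -0.4489]), array([ 0.3804, -0.4485]), array([ 0.3621, -0.2618])]
```

View pics/c1.png

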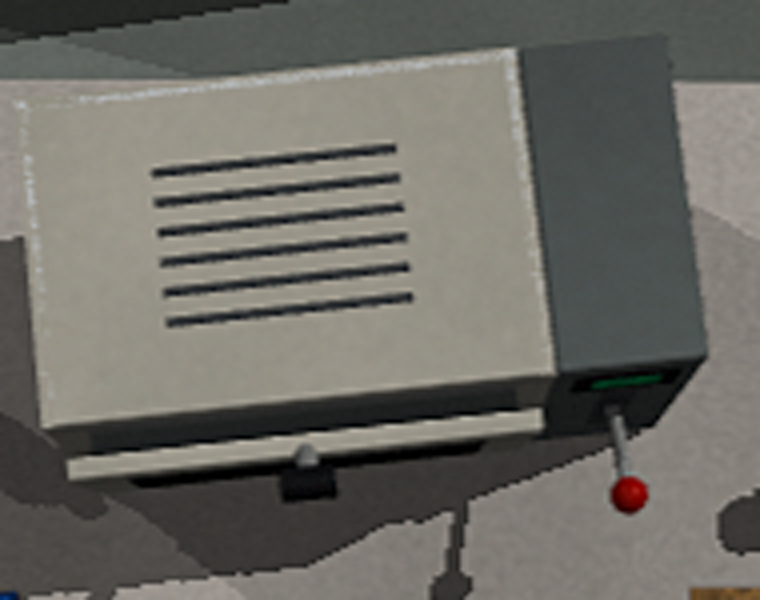

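View pics/c2.png

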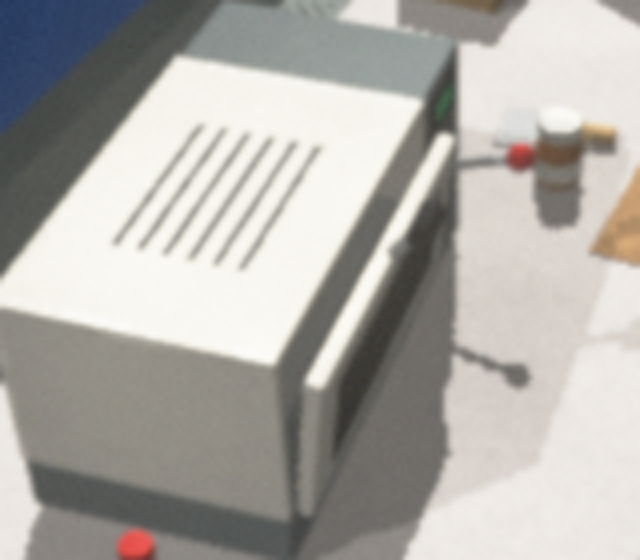

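```bash
python3 - <<'E'
from h import *
for n,u in dict(FL=(200.5,162),FR=(366.5,143.5),BR=(356.25,64.25),BL=(195.5,81.25),FM=(328.75,148.25)).items(): print(n,plane("top",u,.22).round(4))
print("cam",ray("top",(0,0))[0])
t=lambda x,y:(x/4+190-.4,y/4+55-.4)
for z in(.2,.235,.19):print(z,[plane("top",t(*p),z).round(4) for p in((280,483),(338,480),(309,485))])
print("door top outer corners", [plane("top",t(*p),.2).round(4) for p in((67,460),(545,408),(545,430),(67,480))])
# knob: side crop
print("knob",tri((160+520/4-.4,140+157/4-.4),t(629,494)))
E
```

```text
FL [0.6508 0.1915 0.22  ]
FR [ 0.7014 -0.2324  0.22  ]
BR [ 0.9138 -0.2094  0.22  ]
BL [0.8652 0.2103 0.22  ]
FM [ 0.6884 -0.1356  0.22  ]
cam [ 0.41167565 -0.01234878  1.29827691]
0.2 [array([0.6209, 0.0415, 0.2   ]), array([0.6231, 0.004 , 0.2   ]), array([0.6197, 0.0227, 0.2   ])]
0.235 [array([0.6142, 0.0398, 0.235 ]), array([0.6163, 0.0035, 0.235 ]), array([0.6131, 0.0216, 0.235 ])]
0.19 [array([0.6228, 0.042 , 0.19  ]), array([0.625 , 0.0041, 0.19  ]), array([0.6216, 0.023 , 0.19  ])]
door top outer corners [array([0.6353, 0.1795, 0.2   ]), array([ 0.6713, -0.1302,  0.2   ]), array([ 0.6567, -0.1301,  0.2   ]), array([0.6221, 0.1792, 0.2   ])]
knob (array([ 0.62425517, -0.19392734,  0.13954588]), np.float64(0.0036818580624463173))
```

```bash
cat >> h.py <<'E'
from scipy.spatial.transform import Rotation as Ro
PS=[(0,.165),(0,-.265),(.22,-.265),(.22,.165),(0,-.165)]
W=[[0.6508,0.1915],[0.7014,-0.2324],[0.9138,-0.2094],[0.8652,0.2103],[0.6884,-0.1356]]
def fit():
    A=np.array(PS);B=np.array(W);a=A-A.mean(0);b=B-B.mean(0)
    psi=np.arctan2((a[:,0]*b[:,1]-a[:,1]*b[:,0]).sum(),(a*b).sum())
    R=np.array([[np.cos(psi),-np.sin(psi)],[np.sin(psi),np.cos(psi)]])
    return psi,B.mean(0)-R@A.mean(0),R
PSI,O,OR=fit()
def ov(x,y,z): return np.r_[O+OR@[x,y],z]
def wo(P): return np.r_[OR.T@(np.array(P[:2])-O),P[2:]]
def handle(th): c,s=np.cos(th),np.sin(th);return ov(-(.035*c+.175*s),0,.06+.175*c-.035*s)
def st():
    s=manip.state();q=s["eef_rot"];R=Ro.from_quat([q[1],q[2],q[3],q[0]]).as_matrix()
    return s,R,s["ee_pos"]+R[:,2]*.0539
def info():
    s,R,g=st();print("t",round(s["clock"],2),"grasp",g.round(4),"oven",wo(g).round(4),"jaw",round(np.arctan2(R[1,1],R[0,1]),3),"gap",round(s["finger_gap"],3),"F",s["wrist_force"].round(1),"q6",s["qpos"][5].round(2))
def go(P,jaw=None):
    s,R,g=st();sp=0
    if jaw is not None:
        d=(jaw-np.arctan2(R[1,1],R[0,1])+np.pi/2)%np.pi-np.pi/2; sp=-d
    R2=R@Ro.from_rotvec([0,0,sp]).as_matrix()
    print("spin",round(sp,3),"then tool mm",(R2.T@(np.array(P)-g)*1000).round(1), "| unspun",(R.T@(np.array(P)-g)*1000).round(1))
E
python3 - <<'E'
from h import *
print(PSI,O,[(O+OR@p-w).round(4) for p,w in zip(PS,W)])
info()
for th in(0.05,.1,.12,.15):print(th,handle(th).round(4),proj("top",handle(th)))
print("handle top px",(190+309/4-.4,55+483/4-.4))
print("knob",ov(-.004-.07*np.cos(.32),-.215,.142))
h=handle(.115)
go(h+[0,0,.06],PSI+np.pi/2)
E
```

```text
0.11351385909238323 [0.66821762 0.02744241] [array([-0.0013, -0.0001]), array([-0.0032, -0.0035]), array([ 0.003 , -0.0015]), array([0.0029, 0.006 ]), array([-0.0015, -0.0009])]
t 0.1 grasp [ 0.2877 -0.5823  0.2488] oven [-0.4472 -0.5627  0.2488] jaw -1.112 gap 1.001 F [-0.  -0.5  0.4] q6 -0.08
0.05 [0.6248 0.0225 0.233 ] [[266.55619444 171.38760181]]
0.1 [0.6163 0.0215 0.2306] [[266.94219153 174.91820023]]
0.12 [0.6129 0.0211 0.2296] [[267.09625651 176.32297919]]
0.15 [0.6078 0.0206 0.2278] [[267.32671181 178.41957346]]
handle top px (266.85, 175.35)
knob [ 0.62257762 -0.19415339  0.142     ]
spin 0.345 then tool mm [ 392.3 -562.8  -40.1] | unspun [ 559.6 -396.8  -40.1]
```

Call:
carry_out(
  commands=[
    [0,0,0,-15,0.115],
    [0,0,0,-15,0.115],
    [0,0,0,-15,0.115],
    [0,26,-38,0,0],
    [0,26,-38,0,0],
    [0,26,-38,0,0],
    [0,26,-38,0,0],
    [0,26,-38,0,0],
    [0,26,-38,0,0],
    [0,26,-38,0,0],
  ],
  force=60,
)

```text
clock: 1.1
ee_pos: [0.4388, -0.296, 0.3485]
eef_rot: [-0.0, 0.998, 0.057, -0.0]
wrist_force: [1.3, 0.3, 0.2]
finger_gap: 1.0
```

```bash
python3 -c "
from h import *
info();go(handle(.106)+[0,0,.06],PSI+np.pi/2)"
```

```text
t 1.1 grasp [ 0.4388 -0.2959  0.2946] oven [-0.2646 -0.2953  0.2946] jaw -1.457 gap 1.0 F [1.3 0.3 0.2] q6 0.76
spin -0.0 then tool mm [ 211.3 -295.3    4.3] | unspun [ 211.3 -295.3    4.3]
```

Call:
carry_out(
  commands=[
    [0,27,-37,0,0],
    [0,27,-37,0,0],
    [0,27,-37,0,0],
    [0,27,-37,0,0],
    [0,27,-37,0,0],
    [0,27,-37,0,0],
    [0,27,-37,0,0],
    [0,22,-36,0,0],
    [0,0,0,0,0],
    [0,0,0,0,0],
  ],
)

```text
clock: 2.1
ee_pos: [0.6145, 0.02, 0.3481]
eef_rot: [0.0, 0.998, 0.058, -0.001]
wrist_force: [-0.4, -0.3, 0.8]
finger_gap: 0.998
```

```bash
python3 -c "
from h import *
info();go(handle(.106),PSI+np.pi/2)
cap('side','s1',(120,100,400,300),2.5);cap('top','t1',(190,55,390,205),4)"
```

```text
t 2.1 grasp [0.6144 0.02   0.2942] oven [-0.0543 -0.0013  0.2942] jaw -1.455 gap 0.998 F [-0.4 -0.3  0.8] q6 1.4
spin 0.002 then tool mm [ 1.1 -1.3 63.9] | unspun [ 1.1 -1.3 63.9]
```

View pics/s1.png

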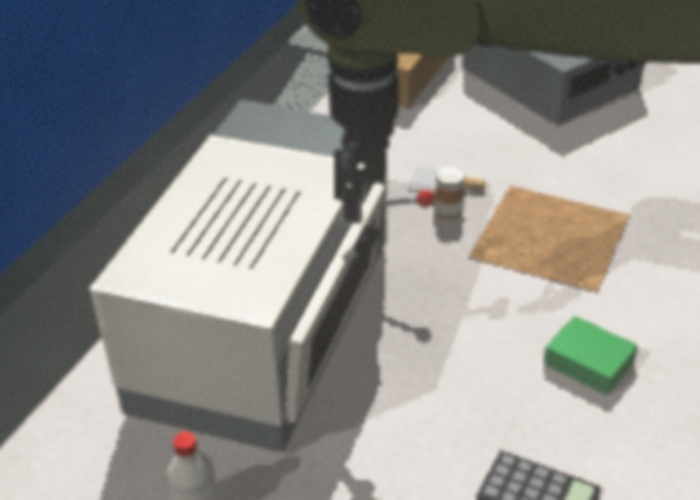

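View pics/t1.png

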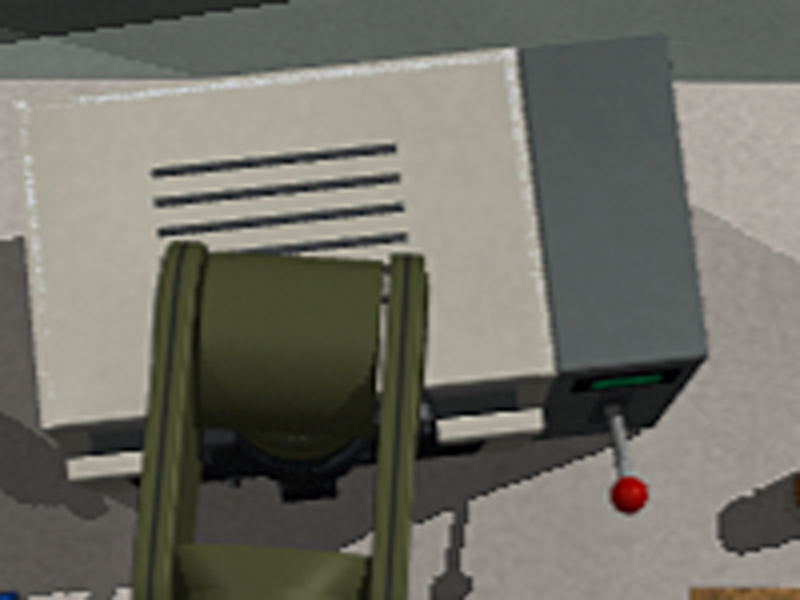

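The gripper stands over the handle, which shows at about (267,175) in the top view. I'll go down and pinch it.

Call:
carry_out(
  commands=[
    [0,1,-1,20,0],
    [0,0,0,20,0],
    [0,0,0,20,0],
    [0,0,0,0,0],
    [255,0,0,0,0],
    [255,0,0,0,0],
    [255,0,0,0,0],
    [255,0,0,0,0],
    [255,0,0,0,0],
    [255,0,0,0,0],
  ],
)

```text
clock: 3.2
ee_pos: [0.6157, 0.0226, 0.2915]
eef_rot: [-0.003, 0.998, 0.057, 0.001]
wrist_force: [-3.0, 6.4, 4.7]
finger_gap: 0.407
```

```bash
python3 -c "
from h import *
info();print(manip.hold_point_z)
s,R,g=st()
print(handle(.106))
# planned increments, tool x ~ oven? 
print((R.T@np.r_[OR[:,0],0]).round(3),R.round(3).tolist())
pr=handle(.106)
for th in np.linspace(.106,1.53,29)[1:]:
  p=handle(th);print(round(th,2),(R.T@(p-pr)*1000).round(1));pr=p
cap('side','s2',(120,100,400,300),2.5)"
```

```text
t 3.2 grasp [0.6158 0.0229 0.2376] oven [-0.0526  0.0014  0.2376] jaw -1.457 gap 0.407 F [-3.   6.4  4.7] q6 1.4
0.0539
[0.61524193 0.02140297 0.23031471]
[1.    0.001 0.003] [[0.993, 0.114, 0.002], [0.114, -0.993, 0.005], [0.003, -0.005, -1.0]]
0.16 [-8.6  0.   2.9]
0.21 [-8.4  0.   3.3]
0.26 [-8.3  0.   3.8]
0.31 [-8.1  0.   4.2]
0.36 [-7.8  0.   4.6]
0.41 [-7.6  0.   5. ]
0.46 [-7.3  0.   5.4]
0.51 [-7.   0.   5.7]
0.56 [-6.7  0.   6.1]
0.61 [-6.4  0.   6.4]
0.67 [-6.1  0.   6.7]
0.72 [-5.7  0.   7. ]
0.77 [-5.4  0.   7.3]
0.82 [-5.   0.   7.6]
0.87 [-4.6  0.   7.8]
0.92 [-4.2  0.   8. ]
0.97 [-3.8  0.   8.2]
1.02 [-3.4  0.   8.4]
1.07 [-2.9  0.   8.6]
1.12 [-2.5  0.   8.7]
1.17 [-2.   0.   8.8]
1.22 [-1.6  0.   8.9]
1.28 [-1.1  0.   9. ]
1.33 [-0.7  0.   9. ]
1.38 [-0.2  0.   9.1]
1.43 [0.2 0.  9.1]
1.48 [0.7 0.  9. ]
1.53 [1.2 0.  9. ]
```

View pics/s2.png

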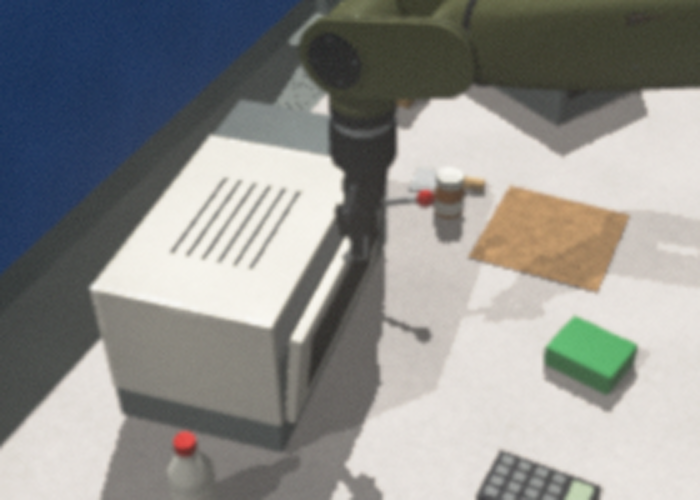

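Call:
carry_out(
  commands=[
    [255,-8.5,0,3,0],
    [255,-8.5,0,3.5,0],
    [255,-8.5,0,4,0],
    [255,-8,0,4,0],
    [255,-8,0,4.5,0],
    [255,-7.5,0,5,0],
    [255,-7.5,0,5.5,0],
    [255,-7,0,6,0],
    [255,-6.5,0,6,0],
    [255,-6.5,0,6.5,0],
  ],
)

```text
clock: 4.25
ee_pos: [0.5404, 0.014, 0.2465]
eef_rot: [-0.003, 0.998, 0.057, 0.003]
wrist_force: [-11.3, 10.8, 17.9]
finger_gap: 0.409
```

```bash
python3 -c "
from h import *
info();print(wo(handle(.61)))"
```

```text
t 4.25 grasp [0.5407 0.0143 0.1926] oven [-0.1282  0.0014  0.1926] jaw -1.456 gap 0.409 F [-11.3  10.8  17.9] q6 1.38
[-1.28939486e-01  6.39404991e-18  1.83388042e-01]
```

Call:
carry_out(
  commands=[
    [255,-6.5,-0.7,6,0],
    [255,-6,-0.7,6.5,0],
    [255,-5.5,0,7,0],
    [255,-5,0,7.5,0],
    [255,-5,0,7.5,0],
    [255,-4.5,0,8,0],
    [255,-4,0,8,0],
    [255,-3.5,0,8.5,0],
    [255,-3,0,8.5,0],
    [255,-2.5,0,8.5,0],
  ],
)

```text
clock: 5.25
ee_pos: [0.4935, 0.0089, 0.1662]
eef_rot: [-0.001, 0.998, 0.057, -0.001]
wrist_force: [-9.0, 5.5, 6.8]
finger_gap: 0.405
```

```bash
python3 -c "
from h import *
info();print(wo(handle(1.12)))
cap('side','s3',(120,100,400,300),2.5)"
```

```text
t 5.25 grasp [0.4934 0.0091 0.1123] oven [-0.1758  0.0016  0.1123] jaw -1.457 gap 0.405 F [-9.   5.5  6.8] q6 1.36
[-1.72766463e-01 -1.77628870e-18  1.04740913e-01]
```

View pics/s3.png

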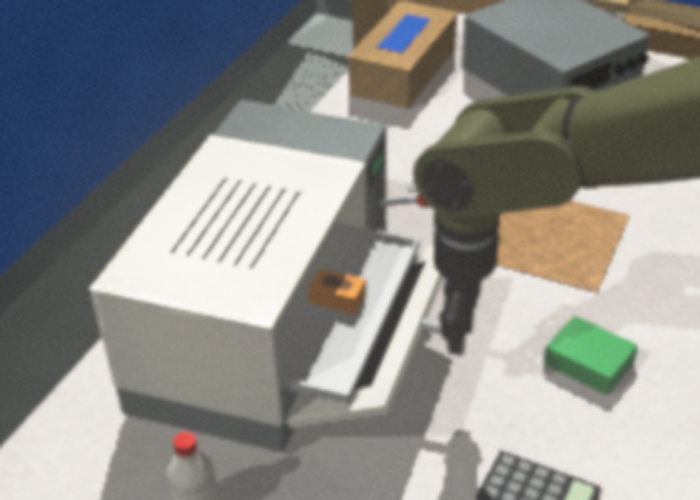

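Call:
carry_out(
  commands=[
    [255,-2,0,8.5,0],
    [255,-1.5,0,9,0],
    [255,-1,0,9,0],
    [255,-1,0,9,0],
    [255,0,0,9,0],
    [255,0,0,9,0],
    [255,0.5,0,9,0],
    [255,1,0,8,0],
    [255,0,0,0,0],
    [255,0,0,0,0],
  ],
)

```text
clock: 6.3
ee_pos: [0.4881, 0.0083, 0.0931]
eef_rot: [-0.001, 0.998, 0.057, -0.003]
wrist_force: [-4.3, 3.9, -4.0]
finger_gap: 0.418
```

```bash
python3 -c "
from h import *
info();print(wo(handle(1.52)))
cap('side','s4',(120,100,400,300),2.5)"
```

```text
t 6.3 grasp [0.4878 0.0085 0.0392] oven [-0.1814  0.0016  0.0392] jaw -1.457 gap 0.418 F [-4.3  3.9 -4. ] q6 1.36
[-1.76551382e-01 -3.92854381e-18  3.39306798e-02]
```

View pics/s4.png

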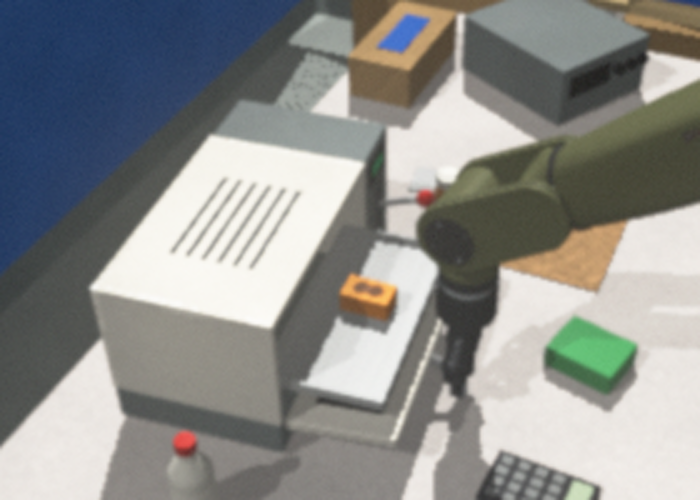

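Call:
carry_out(
  commands=[
    [255,0,0,2,0],
    [255,0,0,2,0],
    [255,0,0,2,0],
    [255,0,0,0,0],
    [255,0,0,0,0],
    [0,0,0,0,0],
    [0,0,0,0,0],
    [0,0,0,0,0],
    [0,0,0,0,0],
    [0,0,0,0,0],
  ],
)

```text
clock: 7.35
ee_pos: [0.4904, 0.0073, 0.0887]
eef_rot: [0.0, 0.998, 0.057, 0.0]
wrist_force: [0.1, 0.6, -0.2]
finger_gap: 0.999
```

```bash
python3 -c "
from h import *
info()"
```

```text
t 7.35 grasp [0.4905 0.0073 0.0348] oven [-1.789e-01  1.000e-04  3.480e-02] jaw -1.457 gap 0.999 F [ 0.1  0.6 -0.2] q6 1.36
```

Now straight up and back, clear of the view of the tray.

Call:
carry_out(
  commands=[
    [0,0,0,-30,0],
    [0,0,0,-45,0],
    [0,0,0,-45,0],
    [0,0,0,-45,0],
    [0,0,0,-45,0],
    [0,0,0,-10,0],
    [0,-20,40,0,0],
    [0,-20,40,0,0],
    [0,-20,40,0,0],
    [0,0,40,0,0],
  ],
)

```text
clock: 8.35
ee_pos: [0.447, -0.1596, 0.3079]
eef_rot: [-0.0, 0.998, 0.057, -0.0]
wrist_force: [0.3, 1.1, -0.2]
finger_gap: 1.001
```

```bash
python3 -c "
from h import *
info()
t=cap('top','t5',(110,100,390,300),2.8);s=cap('side','s5',(160,140,380,400),2.3)
for n,im in(('top',t),('side',s)):
    H,S,V=cv2.split(cv2.cvtColor(im,cv2.COLOR_BGR2HSV))
    for a,c,l in blobs((H>8)&(H<20)&(S>120)&(V>60),60):
        r=cv2.minAreaRect(cv2.findContours(l.astype(np.uint8),0,2)[0][0]);print(n,a,c,r)
"
```

```text
t 8.35 grasp [ 0.4469 -0.1596  0.254 ] oven [-0.241  -0.1608  0.254 ] jaw -1.457 gap 1.001 F [ 0.3  1.1 -0.2] q6 1.0
top 2066 [520.47  97.11] ((521.5, 97.0), (38.0, 75.0), 90.0)
top 282 [271.74 181.77] ((271.7386779785156, 181.512451171875), (23.639881134033203, 14.459807395935059), 87.27368927001953)
top 98 [417.79 180.15] ((417.6499328613281, 180.0500030517578), (18.667619705200195, 5.515433311462402), 81.8698959350586)
top 3011 [403.92 230.75] ((396.5, 234.5), (65.0, 67.0), 90.0)
side 235 [267.45 218.61] ((267.25, 218.25001525878906), (20.871028900146484, 12.965337753295898), 18.43494987487793)
```

View pics/t5.png

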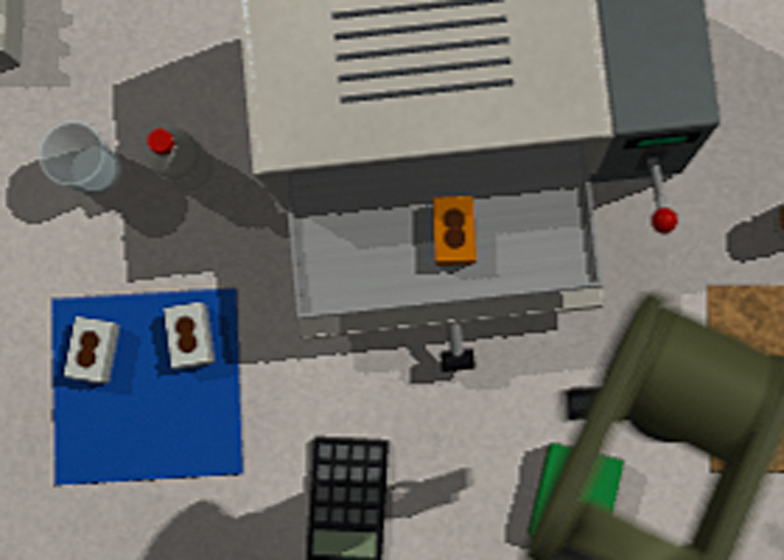

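View pics/s5.png

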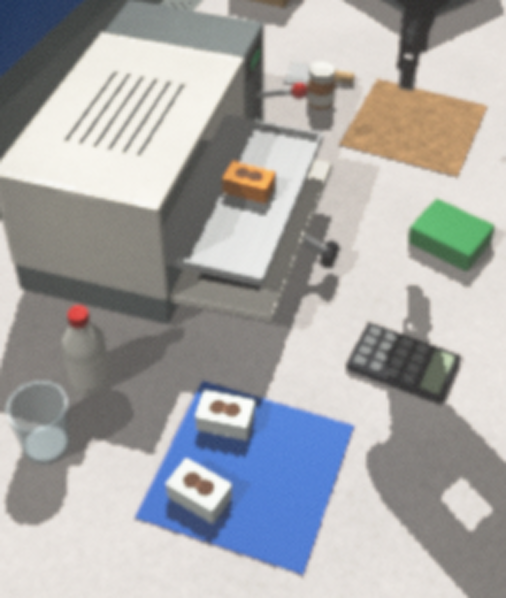

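```bash
cat >> h.py <<'E'
def block(im,mask,zt,name="top"):
    """mask of top face (closed) -> center & long-axis yaw at height zt"""
    m=mask.astype(np.uint8)
    c=max(cv2.findContours(m,0,2)[0],key=cv2.contourArea)
    c=cv2.convexHull(c);r=cv2.minAreaRect(c);b=cv2.boxPoints(r)
    P=np.array([plane(name,p,zt)[:2] for p in b]);
    e=[P[1]-P[0],P[2]-P[1]];L=[np.linalg.norm(x) for x in e];l=e[int(np.argmax(L))]
    return P.mean(0),np.arctan2(l[1],l[0]),sorted(L)
E
python3 - <<'E'
from h import *
t=cv2.imread("pics/t5_full.png");H,S,V=cv2.split(cv2.cvtColor(t,cv2.COLOR_BGR2HSV))
print(V[165:200:2,270:290:3][:,0],)
sub=np.zeros_like(H,bool);sub[160:205,255:290]=1
for vt in(60,170):
    print(vt,block(t,sub&(S>150)&(H<25)&(V>vt),.142))
c=plane("top",(272.1,182.1),.142);print("spots",c,wo(c))
br=sub&(S>100)&(V<110)&(H<20)
for a,cc,l in blobs(br,5): print(a,cc)
cv2.imwrite("pics/z1.png",cv2.resize(t[165:205,255:290],None,fx=12,fy=12,interpolation=0))
E
```

```text
[ 54  52  58 145 146  55  51  56  90  52  56  55 168 168  80  56  48 132]
60 (array([0.61524872, 0.01042269]), np.float64(-3.135960862692433), [np.float64(0.03817173402924427), np.float64(0.06337253598467212)])
170 (array([ 6.11102445e-01, -4.75892716e-04]), np.float64(-3.135687720275891), [np.float64(0.010885040025005614), np.float64(0.03303635152511105)])
spots [0.61349661 0.01013772 0.142     ] [-0.05632895 -0.01099505  0.142     ]
7 [265.43 170.43]
95 [271.72 180.92]
26 [272.04 193.46]
```

View pics/z1.png

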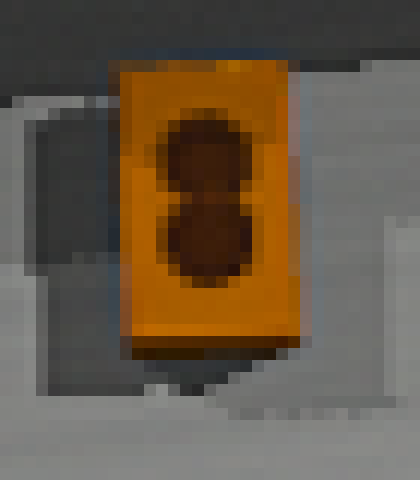

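```bash
python3 - <<'E'
from h import *
c=plane("top",(271.8,181.2),.142);print(c,wo(c));go([c[0],c[1],.25],1.571+.046)
t=cv2.imread("pics/t5_full.png");H,S,V=cv2.split(cv2.cvtColor(t,cv2.COLOR_BGR2HSV))
x0,y0,x1,y1=125,200,195,275
sub=np.zeros_like(H,bool);sub[y0:y1,x0:x1]=1
m=(sub&(S<90)&(V>120)).astype(np.uint8);m=cv2.morphologyEx(m,cv2.MORPH_CLOSE,np.ones((7,7)))
for a,cc,l in blobs(m,100): print(a,cc,block(t,l,.031))
cv2.imwrite("pics/z2.png",cv2.resize(t[200:240,125:195],None,fx=10,fy=10,interpolation=0))
E
```

```text
[0.61597176 0.01097178 0.142     ] [-0.05377525 -0.01044673  0.142     ]
spin 0.062 then tool mm [ 175.7 -164.9    3.7] | unspun [ 185.6 -153.7    3.7]
1580 [152.37 228.12] (array([0.46897075, 0.34135401]), np.float64(-3.1126158041711407), [np.float64(0.20438334207193062), np.float64(0.21680042079739603)])
```

View pics/z2.png

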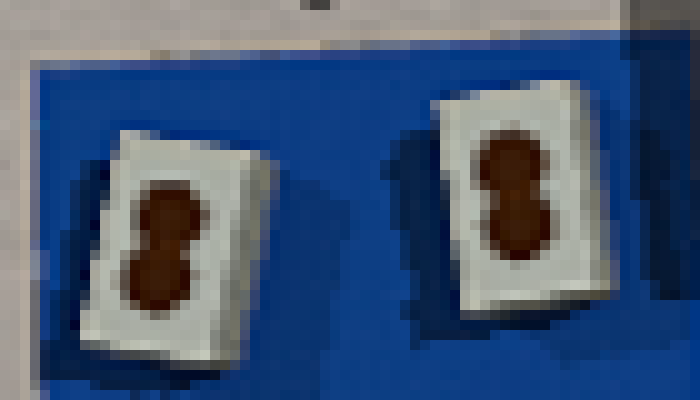

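Call:
carry_out(
  commands=[
    [0,0,0,0,0.062],
    [0,29,-27.5,0,0],
    [0,29,-27.5,0,0],
    [0,29,-27.5,0,0],
    [0,29,-27.5,0,0],
    [0,30,-27.5,0,0],
    [0,30,-27.5,0,0],
    [0,0,0,30,0],
    [0,0,0,30,0],
    [0,0,0,0,0],
  ],
)

```text
clock: 9.45
ee_pos: [0.6132, 0.0167, 0.242]
eef_rot: [-0.001, 1.0, 0.027, -0.006]
wrist_force: [-0.9, 0.6, -1.4]
finger_gap: 0.999
```

```bash
python3 -c "
from h import *
info();go([.616,.011,.136],1.617)
cap('side','s6',(200,160,340,260),5)"
```

```text
t 9.45 grasp [0.6126 0.0168 0.1881] oven [-0.0565 -0.0043  0.1881] jaw -1.518 gap 0.999 F [-0.9  0.6 -1.4] q6 1.46
spin 0.007 then tool mm [ 3.8  6.  52. ] | unspun [ 3.7  6.  52. ]
```

View pics/s6.png

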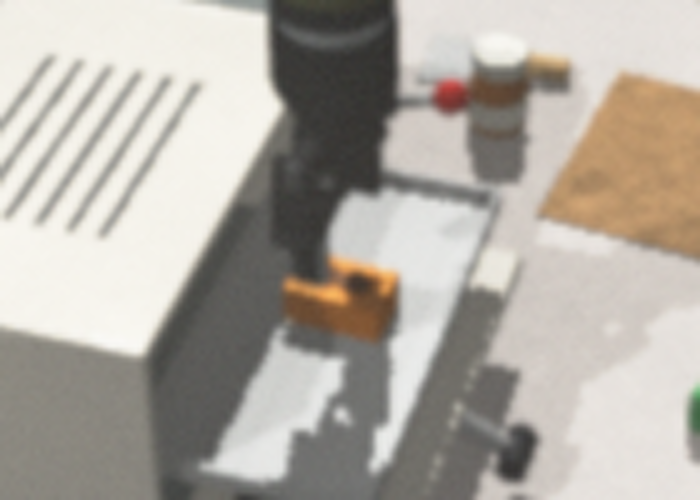

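Call:
carry_out(
  commands=[
    [0,3.5,6,0,0.007],
    [0,0,0,10,0],
    [0,0,0,10,0],
    [0,0,0,10,0],
    [0,0,0,10,0],
    [0,0,0,5,0],
    [0,0,0,5,0],
    [0,0,0,0,0],
    [0,0,0,0,0],
    [0,0,0,0,0],
  ],
)

```text
clock: 10.5
ee_pos: [0.62, 0.0097, 0.199]
eef_rot: [0.0, 1.0, 0.022, 0.0]
wrist_force: [-0.0, -0.2, 0.1]
finger_gap: 1.0
```

```bash
python3 -c "
from h import *
info();go([.616,.011,.136],1.617)
cap('side','s7',(200,160,340,260),5)"
```

```text
t 10.5 grasp [0.6201 0.0097 0.1451] oven [-0.0498 -0.0122  0.1451] jaw -1.526 gap 1.0 F [-0.  -0.2  0.1] q6 1.46
spin -0.001 then tool mm [-4.  -1.5  9.1] | unspun [-4.  -1.5  9.1]
```

View pics/s7.png

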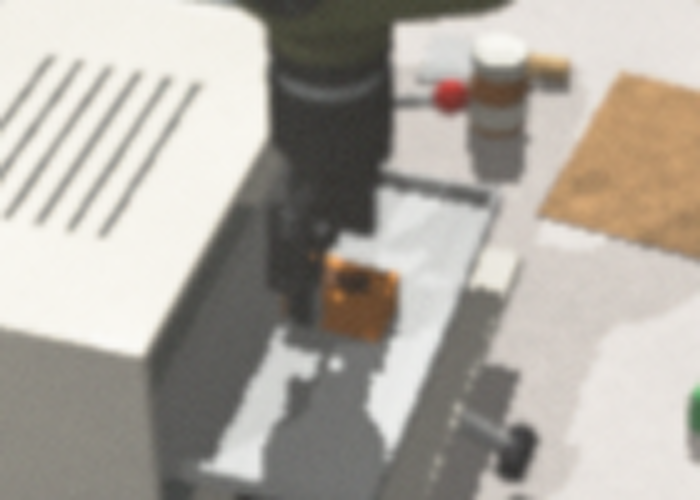

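```bash
python3 -c "
from h import *
s,R,g=st()
f=lambda p:((p-[200,160])*5).round(0).tolist()
print('tips',f(proj('side',[s['ee_pos']+R@[a,b,.060] for a in(-.011,.011) for b in(-.0425,-.055)])))
c=np.array([.616,.011])
print('block top corners',f(proj('side',[[c[0]+a*.032-b*.02*.046,c[1]+b*.02+a*.032*.046,.142] for a,b in((1,1),(-1,1),(-1,-1),(1,-1))])))
"

```

```text
tips [[320.0, 321.0], [313.0, 334.0], [287.0, 312.0], [279.0, 325.0]]
block top corners [[275.0, 281.0], [371.0, 306.0], [394.0, 265.0], [299.0, 242.0]]
```

```bash
python3 -c "
import cv2
s=cv2.imread('pics/s5_full.png');cv2.imwrite('pics/z3.png',cv2.resize(s[160:260,200:340],None,fx=5,fy=5,interpolation=2))"
```

```text
(no output)
```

View pics/z3.png

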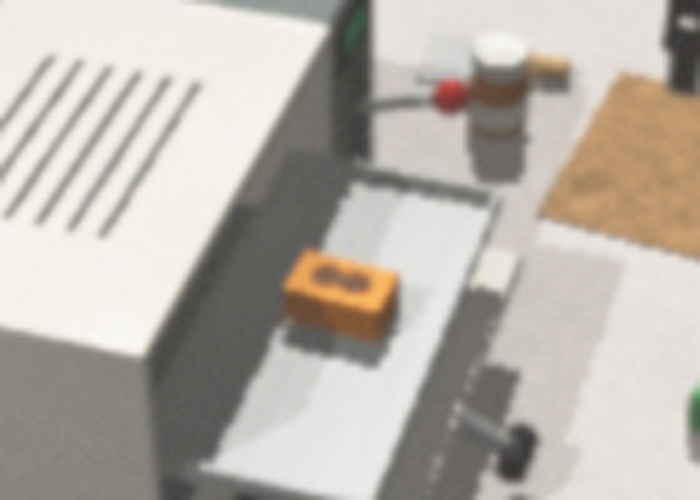

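```bash
python3 -c "
from h import *
print(tri((268.0,215.6),(271.75,181.1)),plane('side',(268.0,215.6),.142))
go([.613,.0105,.136],1.617)
"

```

```text
(array([0.61475838, 0.01060502, 0.13871421]), np.float64(0.004229070412098622)) [0.61102553 0.01381296 0.142     ]
spin -0.001 then tool mm [-7.1 -1.1  9.2] | unspun [-7.1 -1.1  9.2]
```

Call:
carry_out(
  commands=[
    [0,-7,-1,0,0],
    [0,0,0,5,0],
    [0,0,0,4,0],
    [0,0,0,0,0],
    [255,0,0,0,0],
    [255,0,0,0,0],
    [255,0,0,0,0],
    [255,0,0,0,0],
    [255,0,0,0,0],
    [255,0,0,0,0],
  ],
  force=60,
)

```text
clock: 11.55
ee_pos: [0.613, 0.0104, 0.1899]
eef_rot: [0.0, 1.0, 0.022, 0.0]
wrist_force: [1.1, -0.1, 1.5]
finger_gap: 0.456
```

```bash
python3 -c "
from h import *
info();
cap('side','s8',(200,160,340,260),5)"
```

```text
t 11.55 grasp [0.613  0.0103 0.136 ] oven [-0.0568 -0.0107  0.136 ] jaw -1.526 gap 0.456 F [ 1.1 -0.1  1.5] q6 1.46
```

View pics/s8.png

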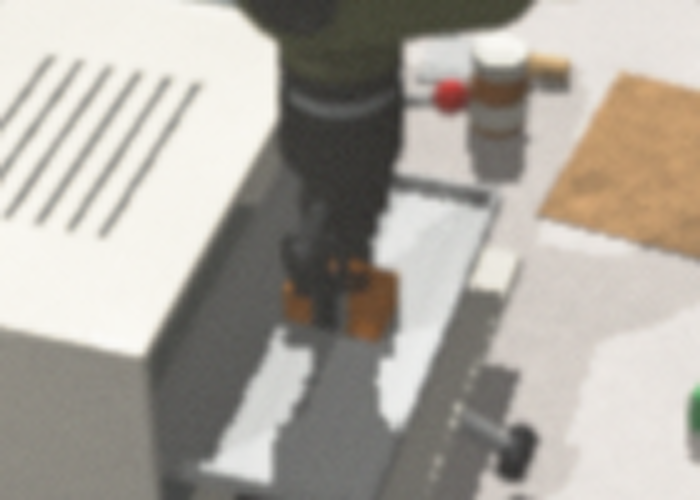

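Call:
carry_out(
  commands=[
    [255,0,0,-15,0],
    [255,0,0,-25,0],
    [255,0,0,-40,0],
    [255,-15,0,-5,0],
    [255,-25,10,0,0],
    [255,-25,30,0,0],
    [255,-15,40,0,0],
    [255,0,40,0,0],
    [255,0,0,0,0],
    [255,0,0,0,0],
  ],
  force=80,
)

```text
clock: 12.6
ee_pos: [0.5379, -0.1136, 0.2749]
eef_rot: [-0.0, 1.0, 0.021, 0.0]
wrist_force: [-0.9, 0.2, -1.3]
finger_gap: 0.452
```

```bash
python3 -c "
from h import *
info();go([.479,-.3605,.22])"
```

```text
t 12.6 grasp [ 0.5379 -0.1136  0.221 ] oven [-0.1454 -0.1254  0.221 ] jaw -1.528 gap 0.452 F [-0.9  0.2 -1.3] q6 1.22
spin 0 then tool mm [-69.5 244.2   0.9] | unspun [-69.5 244.2   0.9]
```

Call:
carry_out(
  commands=[
    [255,-10,40,0,0],
    [255,-12,40,0,0],
    [255,-12,40,0,0],
    [255,-12,40,0,0],
    [255,-12,40,0,0],
    [255,-11,44,0,0],
    [255,0,0,40,0],
    [255,0,0,40,0],
    [255,0,0,40,0],
    [255,0,0,0,0],
  ],
)

```text
clock: 13.6
ee_pos: [0.4776, -0.356, 0.1474]
eef_rot: [-0.005, 1.0, 0.023, -0.005]
wrist_force: [-0.8, 0.7, -2.8]
finger_gap: 0.452
```

```bash
python3 -c "
from h import *
info();go([.479,-.3605,.026])
cap('side','s9',(250,110,420,280),3.5)"
```

```text
t 13.6 grasp [ 0.477  -0.3555  0.0936] oven [-0.2333 -0.3588  0.0936] jaw -1.525 gap 0.452 F [-0.8  0.7 -2.8] q6 0.79
spin 0 then tool mm [ 2.4  5.8 67.5] | unspun [ 2.4  5.8 67.5]
```

View pics/s9.png

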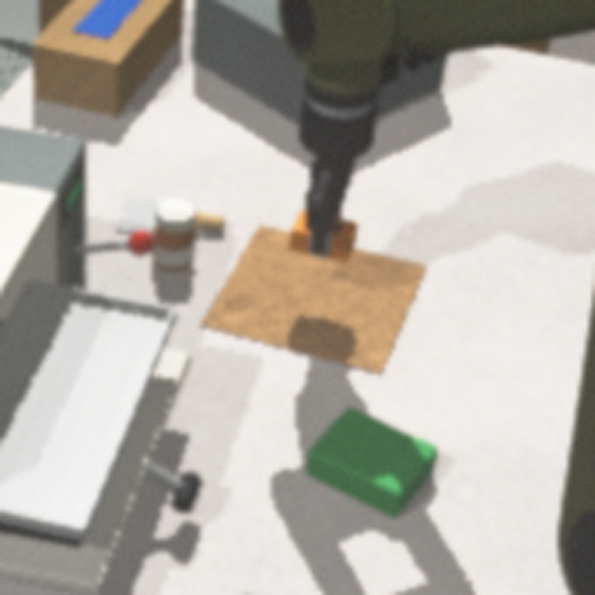

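Call:
carry_out(
  commands=[
    [255,0,0,20,0],
    [255,0,0,20,0],
    [255,0,0,15,0],
    [255,0,0,8,0],
    [255,0,0,0,0],
    [255,0,0,5,0],
    [255,0,0,5,0],
    [255,0,0,0,0],
    [255,0,0,0,0],
    [255,0,0,0,0],
  ],
)

```text
clock: 14.65
ee_pos: [0.4802, -0.3601, 0.0817]
eef_rot: [0.0, 1.0, 0.022, 0.0]
wrist_force: [-1.0, 0.3, -1.0]
finger_gap: 0.454
```

```bash
python3 -c "
from h import *
info()"
```

```text
t 14.65 grasp [ 0.4803 -0.3601  0.0278] oven [-0.2306 -0.3638  0.0278] jaw -1.526 gap 0.454 F [-1.   0.3 -1. ] q6 0.79
```

Call:
carry_out(
  commands=[
    [255,0,0,2,0],
    [255,0,0,0.5,0],
    [255,0,0,0,0],
    [0,0,0,0,0],
    [0,0,0,0,0],
    [0,0,0,0,0],
    [0,0,0,-20,0],
    [0,0,0,-40,0],
    [0,0,0,-40,0],
    [0,0,0,-45,0],
  ],
)

```text
clock: 15.65
ee_pos: [0.4796, -0.3594, 0.2244]
eef_rot: [-0.001, 1.0, 0.022, -0.001]
wrist_force: [0.4, -0.1, 0.1]
finger_gap: 0.998
```

Call:
carry_out(
  commands=[
    [0,0,0,-45,0],
    [0,-4,-45,-3,0],
    [0,-4,-45,0,0],
    [0,-4,-45,0,0],
    [0,-4,-45,0,0],
    [0,-4,-45,0,0],
    [0,-4,-45,0,0],
    [0,-4,-45,0,0],
    [0,0,-45,0,0],
    [0,0,0,0,0],
  ],
)

```text
clock: 16.65
ee_pos: [0.4353, 0.0025, 0.2721]
eef_rot: [-0.001, 1.0, 0.026, 0.0]
wrist_force: [0.0, -0.9, 0.2]
finger_gap: 1.0
```

```bash
cat >> h.py <<'E'
def spots(im,box,zt,name="top"):
    x0,y0,x1,y1=box;H,S,V=cv2.split(cv2.cvtColor(im,cv2.COLOR_BGR2HSV))
    m=np.zeros_like(H,bool);m[y0:y1,x0:x1]=1
    m&=(S>120)&(V<130)&((H<22)|(H>170))
    out=[]
    for a,c,l in blobs(m,15):
        yx=np.argwhere(l)[:,::-1].astype(float);P=np.array([plane(name,p,zt)[:2] for p in yx])
        w,v=np.linalg.eigh(np.cov((P-P.mean(0)).T));ax=v[:,1]
        out.append((a,c,plane(name,c,zt)[:2].round(4),round(np.arctan(ax[1]/ax[0]) if abs(ax[0])>1e-9 else 1.571,3)))
    return out
E
python3 - <<'E'
from h import *
info()
t=cap('top','t10');s=cap('side','s10')
for r in spots(t,(110,180,215,290),.031):print(r)
for r in spots(s,(200,290,330,390),.031,"side"):print(r)
E
```

```text
t 16.65 grasp [0.4353 0.0026 0.2182] oven [-0.2342  0.0017  0.2182] jaw -1.519 gap 1.0 F [ 0.  -0.9  0.2] q6 1.4
(np.int32(63), array([176.02, 219.25]), array([0.5204, 0.2947]), np.float64(0.147))
(np.int32(62), array([141.02, 224.44]), array([0.5045, 0.3971]), np.float64(-0.134))
```

View pics/t10.png

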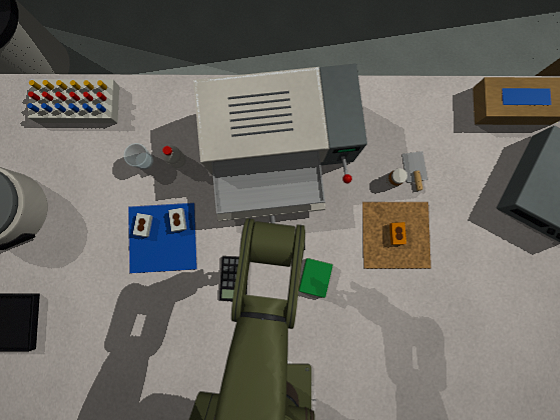

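View pics/s10.png

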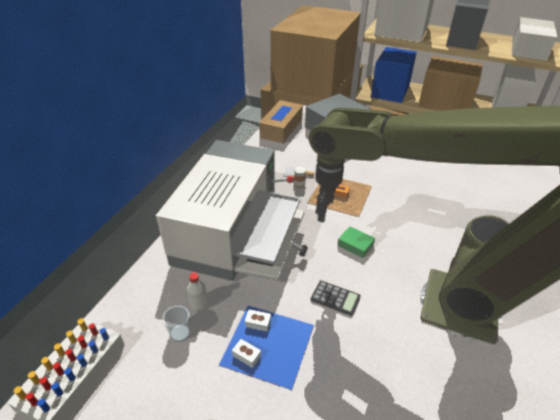

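```bash
python3 - <<'E'
from h import *
print(tri((258,319.5),(176,219.25)),tri((246,352),(141,224.4)))
go([.5195,.2945,.10],1.571+.147)
E
```

```text
(array([0.51875644, 0.29666128, 0.01979698]), np.float64(0.005282764150371275)) (array([0.50364583, 0.39990714, 0.02087245]), np.float64(0.0035183820238890583))
spin -0.1 then tool mm [ 125.9 -279.9  118.1] | unspun [  97.4 -291.   118.1]
```

Call:
carry_out(
  commands=[
    [0,0,0,0,-0.1],
    [0,18,-40,0,0],
    [0,18,-40,0,0],
    [0,18,-40,0,0],
    [0,18,-40,0,0],
    [0,18,-40,0,0],
    [0,18,-40,0,0],
    [0,18,-40,40,0],
    [0,0,0,0,0],
    [0,0,0,0,0],
  ],
)

```text
clock: 17.75
ee_pos: [0.5188, 0.2859, 0.2364]
eef_rot: [0.001, 0.997, 0.072, -0.002]
wrist_force: [0.6, 0.3, -0.7]
finger_gap: 1.0
```

```bash
python3 - <<'E'
from h import *
info();go([.519,.295,.026],1.571+.147)
t=cap('top','t11');s=cap('side','s11',(200,270,340,400),4)
for r in spots(t,(110,180,215,290),.031):print(r)
E
```

```text
t 17.75 grasp [0.5186 0.2858 0.1825] oven [-0.1194  0.2737  0.1825] jaw -1.427 gap 1.0 F [ 0.6  0.3 -0.7] q6 1.84
spin -0.003 then tool mm [  2.3  -9.3 156.5] | unspun [  2.2  -9.3 156.5]
(np.int32(51), array([176.14, 220.51]), array([0.5166, 0.2942]), np.float64(-0.043))
(np.int32(39), array([140.56, 226.59]), array([0.4981, 0.3982]), np.float64(-0.071))
```

View pics/s11.png

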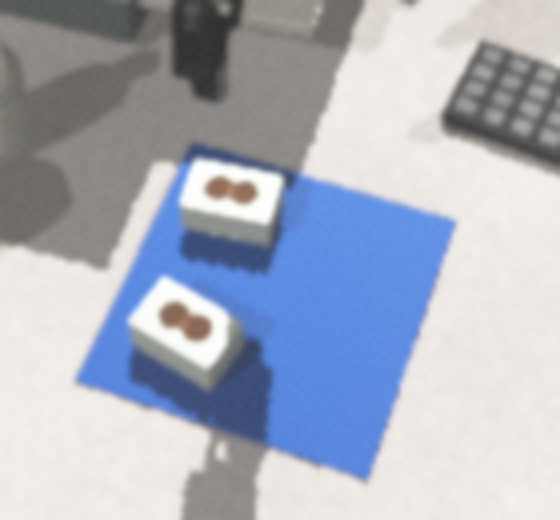

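```bash
python3 - <<'E'
from h import *
print(tri((257.4,317.1),(176,219.25)),plane('side',(257.4,317.1),.031),plane('side',(246,350),.031))
E
```

```text
(array([0.51948787, 0.29509646, 0.02803987]), np.float64(0.00231163341691823)) [0.51736726 0.29676708 0.031     ] [0.5013235  0.39973468 0.031     ]
```

Call:
carry_out(
  commands=[
    [0,1,-9,0,0],
    [0,0,0,30,0],
    [0,0,0,30,0],
    [0,0,0,30,0],
    [0,0,0,10,0],
    [0,0,0,0,0],
    [0,0,0,0,0],
    [0,0,0,0,0],
    [0,0,0,0,0],
    [0,0,0,0,0],
  ],
)

```text
clock: 18.85
ee_pos: [0.5186, 0.2964, 0.1395]
eef_rot: [-0.0, 0.997, 0.072, 0.001]
wrist_force: [0.6, 0.4, 0.6]
finger_gap: 1.001
```

```bash
python3 - <<'E'
from h import *
info();go([.518,.296,.025],1.571+.147)
t=cap('top','t12',(120,180,220,280),5);s=cap('side','s12',(200,270,340,400),4)
E
```

```text
t 18.85 grasp [0.5187 0.2964 0.0856] oven [-0.118   0.2842  0.0856] jaw -1.426 gap 1.001 F [0.6 0.4 0.6] q6 1.86
spin -0.002 then tool mm [-0.9  0.4 60.6] | unspun [-0.9  0.4 60.6]
```

View pics/s12.png

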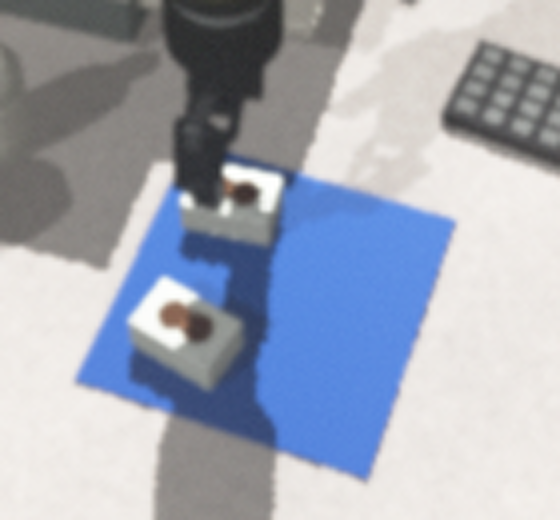

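Well over block A, in good alignment. Down, then grip.

Call:
carry_out(
  commands=[
    [0,-1,0,25,0],
    [0,0,0,25,0],
    [0,0,0,10,0],
    [0,0,0,0,0],
    [0,0,0,0,0],
    [255,0,0,0,0],
    [255,0,0,0,0],
    [255,0,0,0,0],
    [255,0,0,0,0],
    [255,0,0,0,0],
  ],
)

```text
clock: 19.95
ee_pos: [0.5179, 0.2963, 0.0795]
eef_rot: [-0.0, 0.997, 0.072, 0.001]
wrist_force: [0.1, 0.1, 4.1]
finger_gap: 0.448
```

Call:
carry_out(
  commands=[
    [255,0,0,0,0],
    [255,0,0,-20,0],
    [255,0,0,-40,0],
    [255,0,0,-40,0],
    [255,0,0,-40,0],
    [255,0,0,-40,0],
    [255,0,0,-15,0],
    [255,0,0,0,0],
    [255,0,0,0,0],
    [255,0,0,0,0],
  ],
)

```text
clock: 20.95
ee_pos: [0.5159, 0.2954, 0.2695]
eef_rot: [0.001, 0.997, 0.072, -0.003]
wrist_force: [-0.7, 0.6, -2.3]
finger_gap: 0.45
```

```bash
python3 - <<'E'
from h import *
info();T=ov(-.07,-.045,.22);print(T);go(T,PSI+np.pi/2)
t=cap('top','t13',(120,80,400,280),2.8);s=cap('side','s13',(160,140,340,400),2.3)
E
```

```text
t 20.95 grasp [0.5156 0.2953 0.2156] oven [-0.1213  0.2834  0.2156] jaw -1.426 gap 0.45 F [-0.7  0.6 -2.3] q6 1.86
[ 0.60376529 -0.0251969   0.22      ]
spin 0.031 then tool mm [ 51.2 328.4  -4.1] | unspun [ 41.  329.8  -4.1]
```

View pics/s13.png

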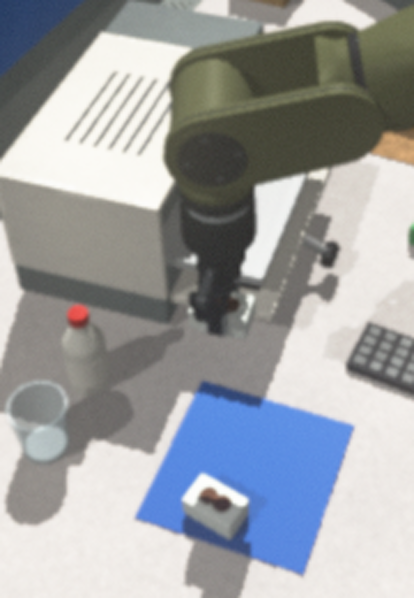

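Call:
carry_out(
  commands=[
    [255,0,20,-4,0.031],
    [255,6,38,0,0],
    [255,6,40,0,0],
    [255,6,40,0,0],
    [255,6,40,0,0],
    [255,6,40,0,0],
    [255,6,40,0,0],
    [255,8,40,0,0],
    [255,7,30,0,0],
    [255,0,0,0,0],
  ],
)

```text
clock: 22.05
ee_pos: [0.606, -0.0274, 0.2756]
eef_rot: [0.0, 0.999, 0.055, -0.001]
wrist_force: [-0.7, 0.0, -1.4]
finger_gap: 0.452
```

Call:
carry_out(
  commands=[
    [255,0,0,15,0],
    [255,0,0,15,0],
    [255,0,0,15,0],
    [255,0,0,0,0],
    [255,0,0,0,0],
    [255,0,0,0,0],
    [255,0,0,0,0],
    [255,0,0,0,0],
    [255,0,0,0,0],
    [255,0,0,0,0],
  ],
)

```text
clock: 23.05
ee_pos: [0.6057, -0.0241, 0.2325]
eef_rot: [0.0, 0.998, 0.057, 0.0]
wrist_force: [0.0, -0.4, -0.4]
finger_gap: 0.45
```

```bash
python3 - <<'E'
from h import *
info();T=ov(-.07,-.045,.137);print(T);go(T,PSI+np.pi/2)
s=cap('side','s14',(200,150,340,270),5)
E
```

```text
t 23.05 grasp [ 0.6058 -0.0241  0.1786] oven [-0.0679 -0.0441  0.1786] jaw -1.457 gap 0.45 F [ 0.  -0.4 -0.4] q6 1.33
[ 0.60376529 -0.0251969   0.137     ]
spin 0.0 then tool mm [-2.1  0.9 41.6] | unspun [-2.1  0.9 41.6]
```

View pics/s14.png

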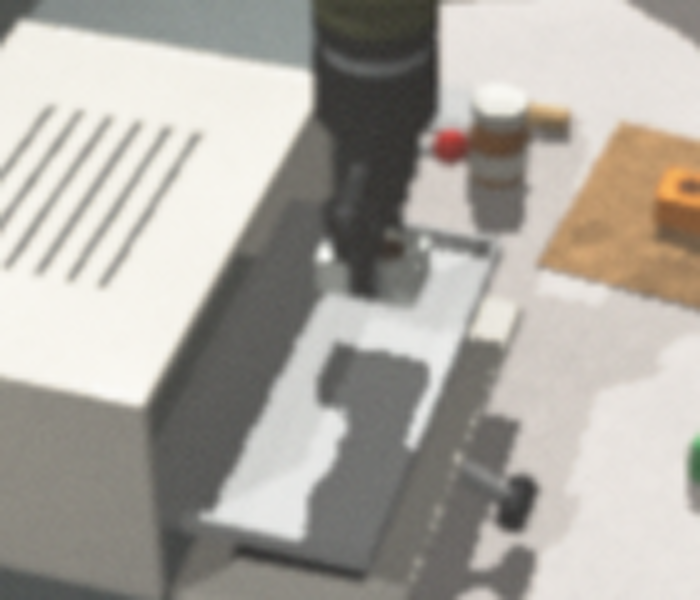

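Call:
carry_out(
  commands=[
    [255,-2,1,10,0],
    [255,0,0,10,0],
    [255,0,0,10,0],
    [255,0,0,6,0],
    [255,0,0,3,0],
    [255,0,0,2,0],
    [255,0,0,1,0],
    [255,0,0,0,0],
    [255,0,0,0,0],
    [255,0,0,0,0],
  ],
)

```text
clock: 24.1
ee_pos: [0.6039, -0.0253, 0.1905]
eef_rot: [0.0, 0.998, 0.057, 0.0]
wrist_force: [0.3, 0.3, -1.1]
finger_gap: 0.449
```

```bash
python3 - <<'E'
from h import *
info()
E
```

```text
t 24.1 grasp [ 0.6039 -0.0253  0.1366] oven [-0.0698 -0.0451  0.1366] jaw -1.457 gap 0.449 F [ 0.3  0.3 -1.1] q6 1.33
```

Call:
carry_out(
  commands=[
    [255,0,0,0.5,0],
    [255,0,0,0,0],
    [0,0,0,0,0],
    [0,0,0,0,0],
    [0,0,0,0,0],
    [0,0,0,0,0],
    [0,0,0,-25,0],
    [0,0,0,-40,0],
    [0,0,0,-40,0],
    [0,0,0,0,0],
  ],
)

```text
clock: 25.1
ee_pos: [0.6065, -0.0256, 0.3028]
eef_rot: [0.001, 0.998, 0.057, 0.006]
wrist_force: [0.3, 0.0, 1.3]
finger_gap: 1.003
```

Call:
carry_out(
  commands=[
    [0,-40,0,0,0],
    [0,-40,0,0,0],
    [0,-40,0,0,0],
    [0,-40,0,0,0],
    [0,0,-40,0,0],
    [0,0,-40,0,0],
    [0,0,-40,0,0],
    [0,0,0,0,0],
    [0,0,0,0,0],
    [0,0,0,0,0],
  ],
)

```text
clock: 26.1
ee_pos: [0.4312, 0.0753, 0.2944]
eef_rot: [0.0, 0.998, 0.057, -0.0]
wrist_force: [-0.0, -0.5, 0.3]
finger_gap: 1.003
```

```bash
python3 - <<'E'
from h import *
info()
t=cap('top','t15',(110,140,350,300),3.3);s=cap('side','s15',(160,140,380,400),2.3)
for r in spots(t,(110,180,215,290),.031):print(r)
for r in spots(t,(220,170,330,210),.142):print(r,wo(r[2]))
E
```

```text
t 26.1 grasp [0.4312 0.0753 0.2405] oven [-0.2301  0.0744  0.2405] jaw -1.457 gap 1.003 F [-0.  -0.5  0.3] q6 1.51
(np.int32(65), array([137.18, 233.25]), array([0.4785, 0.4073]), np.float64(-0.165))
(np.int32(76), array([285.37, 184.66]), array([ 0.6066, -0.0259]), np.float64(0.137)) [-0.06726317 -0.04601966]
```

View pics/t15.png

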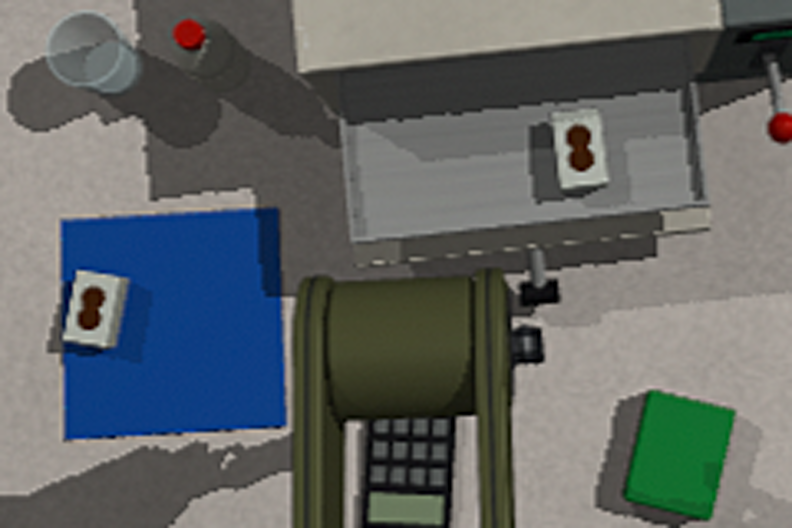

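View pics/s15.png

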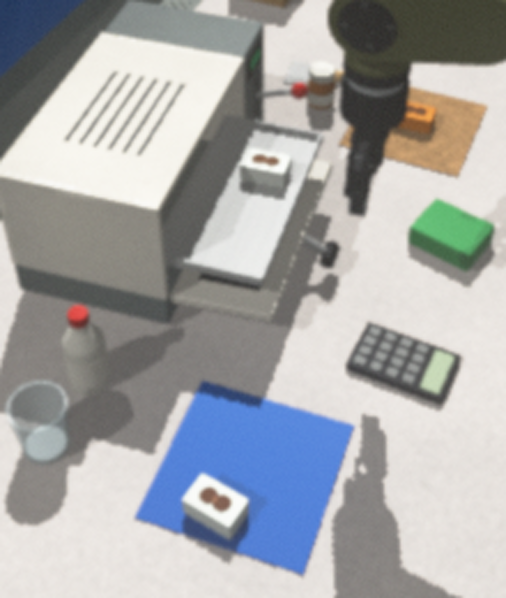

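```bash
python3 - <<'E'
from h import *
print(plane('side',(253.3,356.8),.031),tri((253.3,356.8),(137.18,233.25)))
t=cv2.imread('pics/t15_full.png');s=cv2.imread('pics/s15_full.png')
H,S,V=cv2.split(cv2.cvtColor(t,cv2.COLOR_BGR2HSV))
m=np.zeros_like(H);m[215:250,131:152]=((S<60)&(V>165))[215:250,131:152]
m=cv2.morphologyEx(m,cv2.MORPH_CLOSE,np.ones((9,9)));print(block(t,m,.031))
go([.478,.408,.10],1.571-.19)
E
```

```text
[0.47571923 0.40973495 0.031     ] (array([0.47772162, 0.40811461, 0.02749166]), np.float64(0.002028079206596777))
(array([0.47983902, 0.40744261]), np.float64(-0.15236299289857214), [np.float64(0.03663826424922786), np.float64(0.060618035218683586)])
spin 0.302 then tool mm [ -16.9 -335.9  140.5] | unspun [  83.7 -325.8  140.5]
```

Call:
carry_out(
  commands=[
    [0,0,0,0,0.146],
    [0,0,0,0,0.146],
    [0,-2,-45,0,0],
    [0,-2,-45,0,0],
    [0,-2,-45,0,0],
    [0,-2,-45,0,0],
    [0,-2,-45,0,0],
    [0,-2,-45,0,0],
    [0,-2,-45,30,0],
    [0,0,-20,30,0],
  ],
)

```text
clock: 27.2
ee_pos: [0.4779, 0.4072, 0.2377]
eef_rot: [-0.002, 0.996, -0.089, 0.001]
wrist_force: [0.9, -0.8, -0.0]
finger_gap: 0.998
```

Call:
carry_out(
  commands=[
    [0,0,0,30,0],
    [0,0,0,30,0],
    [0,0,0,0,0],
    [0,0,0,0,0],
    [0,0,0,0,0],
    [0,0,0,0,0],
    [0,0,0,0,0],
    [0,0,0,0,0],
    [0,0,0,0,0],
    [0,0,0,0,0],
  ],
)

```text
clock: 28.2
ee_pos: [0.4763, 0.4046, 0.1772]
eef_rot: [-0.0, 0.996, -0.089, 0.0]
wrist_force: [-0.3, -0.7, -0.8]
finger_gap: 1.003
```

```bash
python3 - <<'E'
from h import *
info();go([.4775,.408,.025],1.571-.18)
cap('side','s16',(200,300,340,420),5)
E
```

```text
t 28.2 grasp [0.4763 0.4046 0.1233] oven [-0.148   0.3965  0.1233] jaw -1.749 gap 1.003 F [-0.3 -0.7 -0.8] q6 2.37
spin 0.002 then tool mm [ 0.6 -3.5 98.3] | unspun [ 0.6 -3.5 98.3]
```

View pics/s16.png

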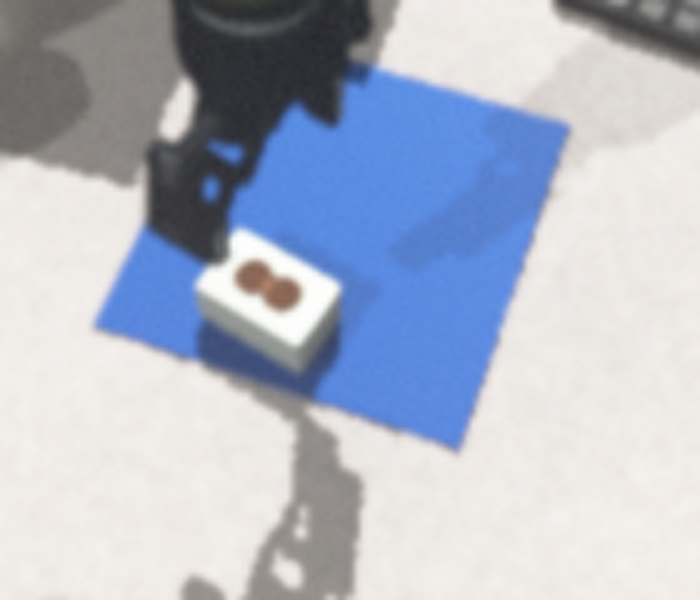

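Call:
carry_out(
  commands=[
    [0,1,-3.5,25,0],
    [0,0,0,25,0],
    [0,0,0,20,0],
    [0,0,0,15,0],
    [0,0,0,8,0],
    [0,0,0,5,0],
    [0,0,0,0,0],
    [0,0,0,0,0],
    [0,0,0,0,0],
    [0,0,0,0,0],
  ],
)

```text
clock: 29.25
ee_pos: [0.4784, 0.4082, 0.08]
eef_rot: [-0.001, 0.996, -0.089, 0.001]
wrist_force: [0.0, 0.6, -0.3]
finger_gap: 0.999
```

```bash
python3 - <<'E'
from h import *
info();go([.4775,.408,.0255],1.571-.18)
cap('side','s17',(200,300,340,420),5)
E
```

```text
t 29.25 grasp [0.4784 0.4082 0.0261] oven [-0.1454  0.3998  0.0261] jaw -1.749 gap 0.999 F [ 0.   0.6 -0.3] q6 2.37
spin 0.002 then tool mm [-0.9  0.4  0.6] | unspun [-0.9  0.4  0.6]
```

View pics/s17.png

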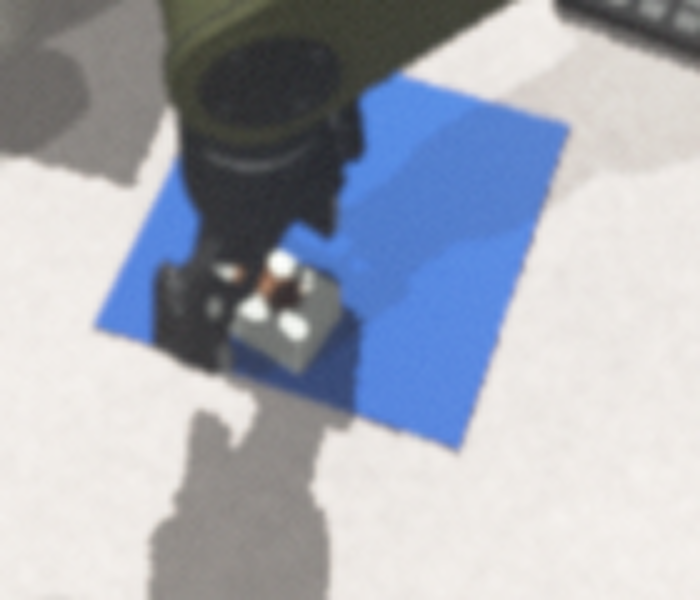

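Call:
carry_out(
  commands=[
    [255,-1,0,0.5,0],
    [255,0,0,0,0],
    [255,0,0,0,0],
    [255,0,0,0,0],
    [255,0,0,0,0],
    [255,0,0,0,0],
    [255,0,0,-10,0],
    [255,0,0,-20,0],
    [255,0,0,-40,0],
    [255,0,0,-40,0],
  ],
)

```text
clock: 30.3
ee_pos: [0.476, 0.4074, 0.1886]
eef_rot: [0.001, 0.996, -0.089, -0.001]
wrist_force: [1.1, 0.7, -0.1]
finger_gap: 0.452
```

Call:
carry_out(
  commands=[
    [255,0,0,-40,0],
    [255,0,0,-40,0],
    [255,0,0,0,-0.1],
    [255,0,0,0,-0.1],
    [255,0,0,0,-0.09],
    [255,0,0,0,0],
    [255,0,0,0,0],
    [255,0,0,0,0],
    [255,0,0,0,0],
    [255,0,0,0,0],
  ],
)

```text
clock: 31.3
ee_pos: [0.4769, 0.408, 0.2684]
eef_rot: [0.0, 0.998, 0.056, -0.0]
wrist_force: [0.2, 0.4, -1.1]
finger_gap: 0.453
```

```bash
python3 - <<'E'
from h import *
info();T=ov(-.07,.045,.215);print(T);go(T,PSI+np.pi/2)
cap('side','s18',(160,140,380,400),2.3)
E
```

```text
t 31.3 grasp [0.4769 0.408  0.2145] oven [-0.147   0.3998  0.2145] jaw -1.46 gap 0.453 F [ 0.2  0.4 -1.1] q6 2.08
[0.59357097 0.06422388 0.215     ]
spin -0.002 then tool mm [ 77.  354.8  -0.5] | unspun [ 77.7 354.6  -0.5]
```

View pics/s18.png

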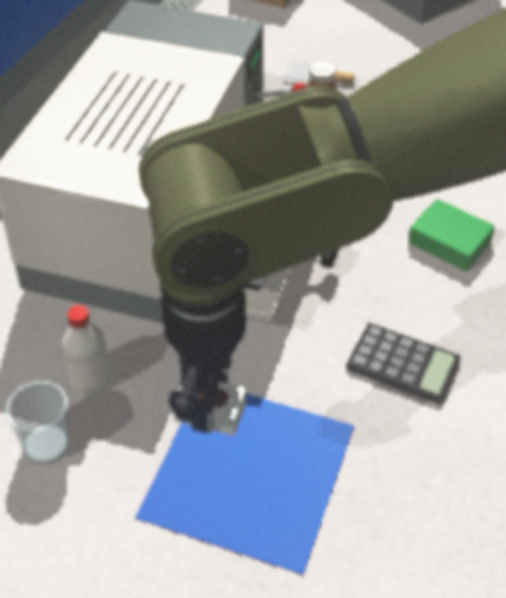

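Call:
carry_out(
  commands=[
    [255,0,30,0,0],
    [255,8,40,0,0],
    [255,10,40,0,0],
    [255,10,40,0,0],
    [255,10,40,0,0],
    [255,10,40,0,0],
    [255,10,40,0,0],
    [255,10,40,0,0],
    [255,8,40,0,0],
    [255,0,0,0,0],
  ],
)

```text
clock: 32.35
ee_pos: [0.5927, 0.0646, 0.2687]
eef_rot: [0.001, 0.999, 0.053, 0.0]
wrist_force: [-0.1, 1.0, -0.5]
finger_gap: 0.452
```

Call:
carry_out(
  commands=[
    [255,0,0,15,0],
    [255,0,0,15,0],
    [255,0,0,10,0],
    [255,0,0,0,0],
    [255,0,0,0,0],
    [255,0,0,0,0],
    [255,0,0,0,0],
    [255,0,0,0,0],
    [255,0,0,0,0],
    [255,0,0,0,0],
  ],
)

```text
clock: 33.35
ee_pos: [0.5916, 0.0686, 0.2288]
eef_rot: [0.0, 0.998, 0.056, 0.0]
wrist_force: [-0.7, 0.6, 0.6]
finger_gap: 0.452
```

```bash
python3 - <<'E'
from h import *
info();T=ov(-.069,.05,.1365);print(T);go(T,PSI+np.pi/2)
cap('side','s19',(200,150,340,270),5)
E
```

```text
t 33.35 grasp [0.5916 0.0686 0.1749] oven [-0.0714  0.0496  0.1749] jaw -1.459 gap 0.452 F [-0.7  0.6  0.6] q6 1.48
[0.59399818 0.06930497 0.1365    ]
spin -0.002 then tool mm [ 2.4 -0.4 38.4] | unspun [ 2.4 -0.4 38.4]
```

View pics/s19.png

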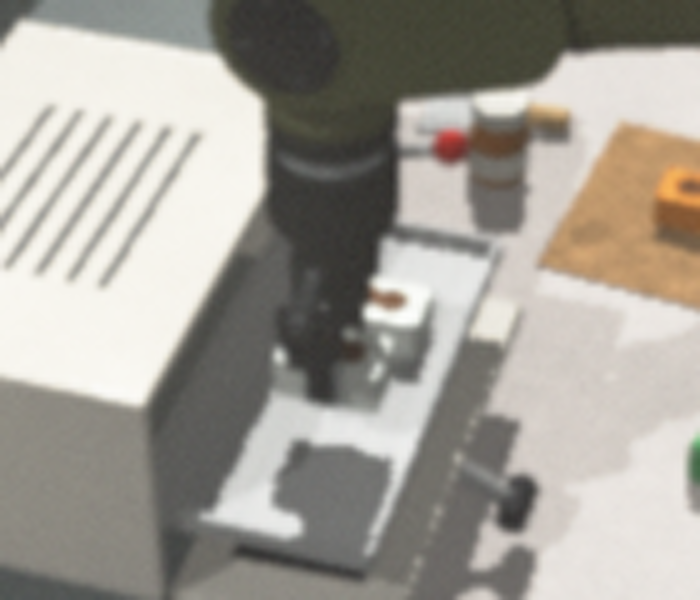

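Call:
carry_out(
  commands=[
    [255,2,0,10,0],
    [255,0,0,10,0],
    [255,0,0,10,0],
    [255,0,0,5,0],
    [255,0,0,2,0],
    [255,0,0,1.5,0],
    [255,0,0,0,0],
    [255,0,0,0,0],
    [255,0,0,0,0],
    [255,0,0,0,0],
  ],
)

```text
clock: 34.4
ee_pos: [0.5936, 0.0689, 0.1903]
eef_rot: [-0.0, 0.998, 0.056, 0.0]
wrist_force: [-0.0, 0.4, -0.3]
finger_gap: 0.451
```

```bash
python3 - <<'E'
from h import *
info()
E
```

```text
t 34.4 grasp [0.5936 0.0689 0.1364] oven [-0.0694  0.0497  0.1364] jaw -1.459 gap 0.451 F [-0.   0.4 -0.3] q6 1.48
```

Call:
carry_out(
  commands=[
    [255,0,0,0.5,0],
    [255,0,0,0,0],
    [0,0,0,0,0],
    [0,0,0,0,0],
    [0,0,0,0,0],
    [0,0,0,0,0],
    [0,0,0,-25,0],
    [0,0,0,-40,0],
    [0,0,0,-40,0],
    [0,0,0,0,0],
  ],
)

```text
clock: 35.4
ee_pos: [0.5962, 0.069, 0.3025]
eef_rot: [0.0, 0.998, 0.056, 0.006]
wrist_force: [0.2, 1.0, 1.1]
finger_gap: 1.003
```

Call:
carry_out(
  commands=[
    [0,-35,10,0,0],
    [0,-35,10,0,0],
    [0,-35,10,0,0],
    [0,-5,10,0,0],
    [0,0,10,0,0],
    [0,0,0,0,0],
    [0,0,0,0,0],
    [0,0,0,0,0],
    [0,0,0,0,0],
    [0,0,0,0,0],
  ],
)

```text
clock: 36.4
ee_pos: [0.49, 0.0072, 0.2944]
eef_rot: [-0.0, 0.998, 0.056, -0.0]
wrist_force: [-1.1, 0.1, 0.8]
finger_gap: 0.999
```

```bash
python3 - <<'E'
from h import *
info()
t=cap('top','t20',(110,100,390,300),2.8);s=cap('side','s20',(160,140,380,400),2.3)
for r in spots(t,(220,165,330,210),.142):print(r,wo(r[2]))
go(handle(1.52)+[0,0,.006],PSI+np.pi/2)
E
```

```text
t 36.4 grasp [0.49   0.0072 0.2405] oven [-1.793e-01  1.000e-04  2.405e-01] jaw -1.458 gap 0.999 F [-1.1  0.1  0.8] q6 1.36
(np.int32(76), array([285.37, 184.66]), array([ 0.6066, -0.0259]), np.float64(0.137)) [-0.06726317 -0.04601966]
(np.int32(48), array([250.6 , 186.44]), array([0.6012, 0.0684]), np.float64(0.454)) [-0.06194703  0.0482851 ]
spin -0.001 then tool mm [3.000e+00 1.000e-01 2.006e+02] | unspun [3.000e+00 1.000e-01 2.006e+02]
```

View pics/t20.png

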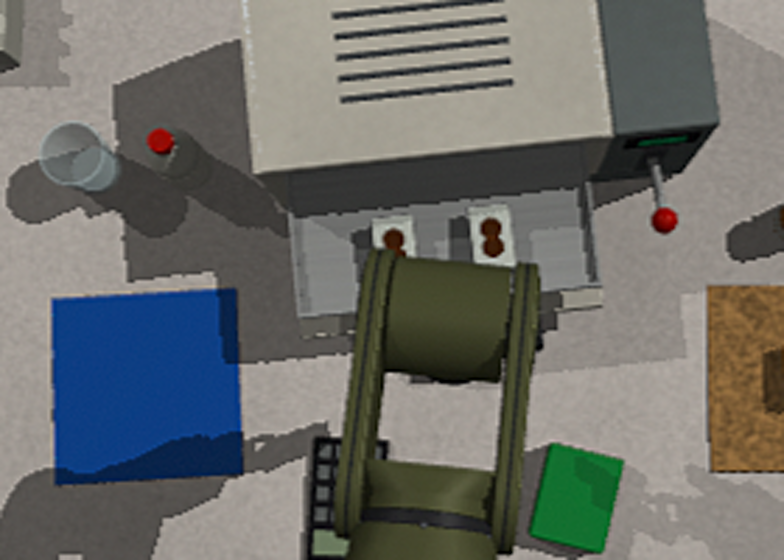

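View pics/s20.png

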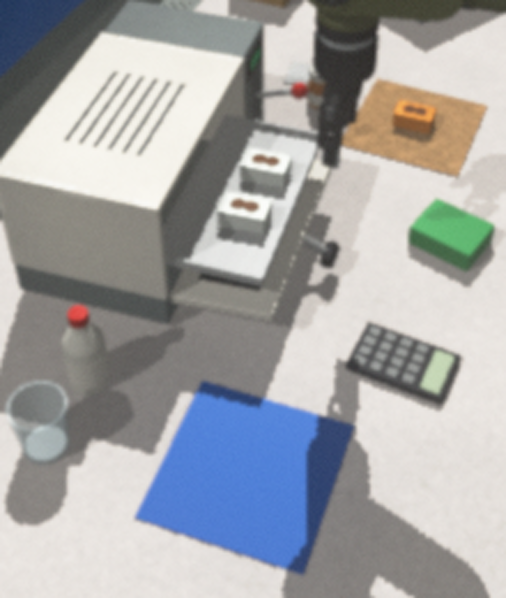

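Call:
carry_out(
  commands=[
    [0,1,0,40,0],
    [0,0,0,40,0],
    [0,0,0,40,0],
    [0,0,0,40,0],
    [0,0,0,25,0],
    [0,0,0,15,0],
    [0,0,0,0,0],
    [0,0,0,0,0],
    [0,0,0,0,0],
    [0,0,0,0,0],
  ],
)

```text
clock: 37.5
ee_pos: [0.4918, 0.007, 0.096]
eef_rot: [0.0, 0.998, 0.056, 0.001]
wrist_force: [0.4, -0.2, -0.3]
finger_gap: 0.998
```

```bash
python3 - <<'E'
from h import *
info()
s=cap('side','s21',(200,150,340,270),5)
E
```

```text
t 37.5 grasp [0.4919 0.007  0.0421] oven [-0.1775 -0.0003  0.0421] jaw -1.459 gap 0.998 F [ 0.4 -0.2 -0.3] q6 1.36
```

View pics/s21.png

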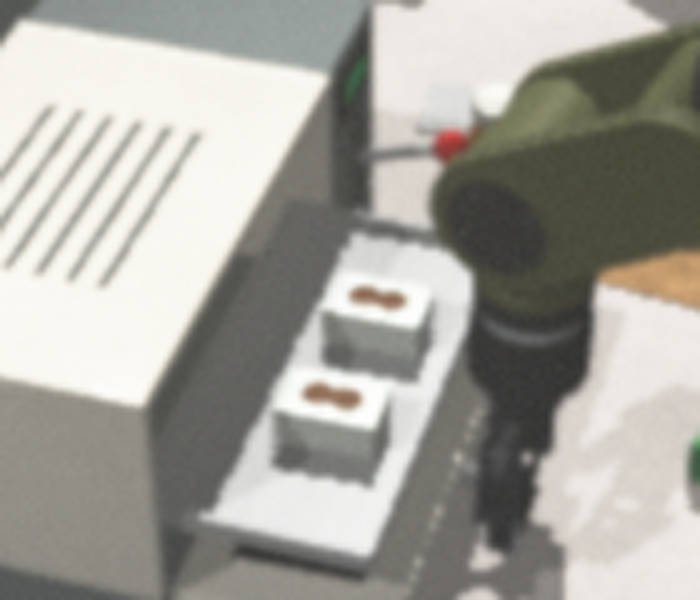

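Call:
carry_out(
  commands=[
    [0,0,0,4,0],
    [0,0,0,0,0],
    [255,0,0,0,0],
    [255,0,0,0,0],
    [255,0,0,0,0],
    [255,0,0,0,0],
    [255,0,0,0,0],
    [255,0,0,0,0],
    [255,0,0,0,0],
    [255,0,0,0,0],
  ],
  force=60,
)

```text
clock: 38.55
ee_pos: [0.4906, 0.0085, 0.0908]
eef_rot: [-0.002, 0.998, 0.055, -0.0]
wrist_force: [-1.3, 7.9, 4.0]
finger_gap: 0.408
```

```bash
python3 - <<'E'
from h import *
info();s,R,g=st()
h0=wo(handle(1.52));print(h0)
for th in (1.4,1.3,1.2,1.1,1.0,.9,.8,.7,.6,.5,.4,.3,.2,.1,0): print(th,((wo(handle(th))-h0)*1000)[[0,2]].round(1))
E
```

```text
t 38.55 grasp [0.4906 0.0087 0.0369] oven [-0.1786  0.0015  0.0369] jaw -1.46 gap 0.408 F [-1.3  7.9  4. ] q6 1.36
[-1.76551382e-01 -3.92854381e-18  3.39306798e-02]
1.4 [-1.9 21.3]
1.3 [-1.4 39.2]
1.2 [ 0.8 56.9]
1.1 [ 4.7 74.3]
1.0 [10.4 91.2]
0.9 [ 17.7 107.4]
0.8 [ 26.6 122.9]
0.7 [ 37.  137.4]
0.6 [ 48.9 150.7]
0.5 [ 61.9 162.9]
0.4 [ 76.2 173.6]
0.3 [ 91.4 182.9]
0.2 [107.5 190.6]
0.1 [124.3 196.7]
0 [141.6 201.1]
```

Call:
carry_out(
  commands=[
    [255,-0.5,-1,-4,0],
    [255,-0.5,0,-6,0],
    [255,-1,0,-7,0],
    [255,0,0,-8,0],
    [255,0,0,-8,0],
    [255,0.5,0,-8,0],
    [255,1,0,-8,0],
    [255,1,0,-8.5,0],
    [255,2,0,-8.5,0],
    [255,2.5,0,-8.5,0],
  ],
)

```text
clock: 39.55
ee_pos: [0.4952, 0.0092, 0.1637]
eef_rot: [-0.001, 0.998, 0.056, -0.0]
wrist_force: [7.3, 3.3, -10.0]
finger_gap: 0.409
```

```bash
python3 - <<'E'
from h import *
info()
s=cap('side','s22',(200,150,340,270),5)
E
```

```text
t 39.55 grasp [0.4951 0.0093 0.1098] oven [-0.174   0.0016  0.1098] jaw -1.459 gap 0.409 F [  7.3   3.3 -10. ] q6 1.37
```

View pics/s22.png

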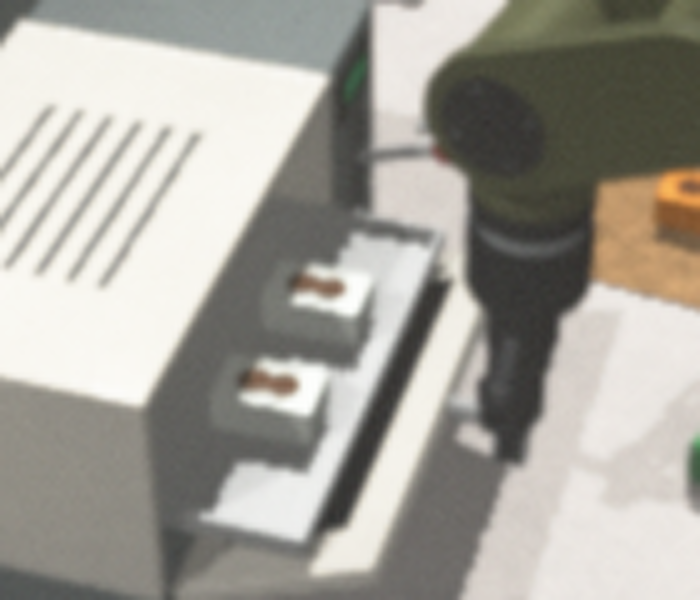

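Both blocks ride in with the tray and the door follows the hand. I'll keep going along the arc to about 0.6 rad.

Call:
carry_out(
  commands=[
    [255,2.5,0,-8.5,0],
    [255,3,0,-8.5,0],
    [255,3.5,0,-8,0],
    [255,4,0,-8,0],
    [255,4.5,0,-8,0],
    [255,4.5,0,-7.5,0],
    [255,5,0,-7.5,0],
    [255,5.5,0,-7,0],
    [255,6,0,-7,0],
    [255,6,0,-6.5,0],
  ],
)

```text
clock: 40.6
ee_pos: [0.5394, 0.0142, 0.241]
eef_rot: [-0.001, 0.998, 0.056, -0.002]
wrist_force: [1.8, 4.9, -11.6]
finger_gap: 0.407
```

```bash
python3 - <<'E'
from h import *
info();print(wo(handle(.6)))
E
```

```text
t 40.6 grasp [0.5392 0.0143 0.1871] oven [-0.1297  0.0015  0.1871] jaw -1.459 gap 0.407 F [  1.8   4.9 -11.6] q6 1.38
[-1.27699179e-01 -2.44925183e-18  1.84671246e-01]
```

Call:
carry_out(
  commands=[
    [255,6.5,0,-6.5,0],
    [255,6.5,0,-6,0],
    [255,7,0,-5.5,0],
    [255,7,0,-5.5,0],
    [255,7.5,0,-5,0],
    [255,7.5,0,-4.5,0],
    [255,8,0,-4,0],
    [255,8,0,-3.5,0],
    [255,8.5,0,-3.5,0],
    [255,8.5,0,-3,0],
  ],
)

```text
clock: 41.6
ee_pos: [0.6134, 0.0225, 0.2875]
eef_rot: [-0.001, 0.998, 0.056, -0.003]
wrist_force: [-3.9, 4.2, -8.7]
finger_gap: 0.404
```

```bash
python3 - <<'E'
from h import *
info();print(wo(handle(.1)),wo(handle(0)))
E
```

```text
t 41.6 grasp [0.6131 0.0226 0.2336] oven [-0.0554  0.0014  0.2336] jaw -1.459 gap 0.404 F [-3.9  4.2 -8.7] q6 1.41
[-5.22959937e-02  5.41987521e-18  2.30631559e-01] [-3.50000000e-02  1.87224615e-18  2.35000000e-01]
```

Call:
carry_out(
  commands=[
    [255,6,0,-1.5,0],
    [255,5,0,-1,0],
    [255,4,0,-1,0],
    [255,3,0,-0.5,0],
    [255,2,0,-0.5,0],
    [255,2,0,0,0],
    [255,0,0,0,0],
    [255,0,0,0,0],
    [255,0,0,0,0],
    [255,0,0,0,0],
  ],
)

```text
clock: 42.6
ee_pos: [0.6356, 0.025, 0.2933]
eef_rot: [-0.001, 0.998, 0.056, -0.002]
wrist_force: [-3.9, 5.2, -6.2]
finger_gap: 0.406
```

```bash
python3 - <<'E'
from h import *
info()
E
```

```text
t 42.6 grasp [0.6354 0.0251 0.2394] oven [-0.0329  0.0014  0.2394] jaw -1.458 gap 0.406 F [-3.9  5.2 -6.2] q6 1.41
```

Call:
carry_out(
  commands=[
    [255,2,0,0,0],
    [255,2,0,0,0],
    [255,1,0,0,0],
    [255,0,0,0,0],
    [255,0,0,0,0],
    [255,0,0,0,0],
    [255,0,0,0,0],
    [255,0,0,0,0],
    [255,0,0,0,0],
    [255,0,0,0,0],
  ],
)

```text
clock: 43.6
ee_pos: [0.6406, 0.0256, 0.2942]
eef_rot: [-0.001, 0.998, 0.056, -0.001]
wrist_force: [-5.1, 5.5, -3.9]
finger_gap: 0.407
```

```bash
python3 - <<'E'
from h import *
info()
E
```

```text
t 43.6 grasp [0.6404 0.0257 0.2403] oven [-0.0278  0.0014  0.2403] jaw -1.458 gap 0.407 F [-5.1  5.5 -3.9] q6 1.41
```

Call:
carry_out(
  commands=[
    [255,1.5,0,0,0],
    [255,1.5,0,0,0],
    [255,1,0,0,0],
    [255,0,0,0,0],
    [255,0,0,0,0],
    [255,0,0,0,0],
    [255,0,0,0,0],
    [255,0,0,0,0],
    [255,0,0,0,0],
    [255,0,0,0,0],
  ],
)

```text
clock: 44.6
ee_pos: [0.6447, 0.0261, 0.2949]
eef_rot: [-0.001, 0.998, 0.056, -0.001]
wrist_force: [-4.7, 4.7, -1.1]
finger_gap: 0.398
```

```bash
python3 - <<'E'
from h import *
info()
t=cap('top','t23',(190,55,390,205),4);cap('side','s23',(160,140,320,280),4)
E
```

```text
t 44.6 grasp [0.6446 0.0262 0.241 ] oven [-0.0236  0.0014  0.241 ] jaw -1.458 gap 0.398 F [-4.7  4.7 -1.1] q6 1.41
```

View pics/t23.png

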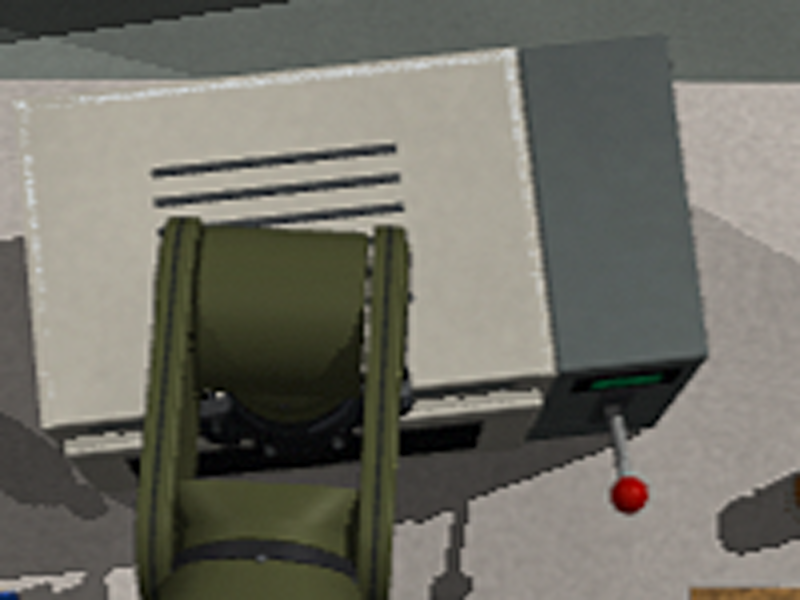

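View pics/s23.png

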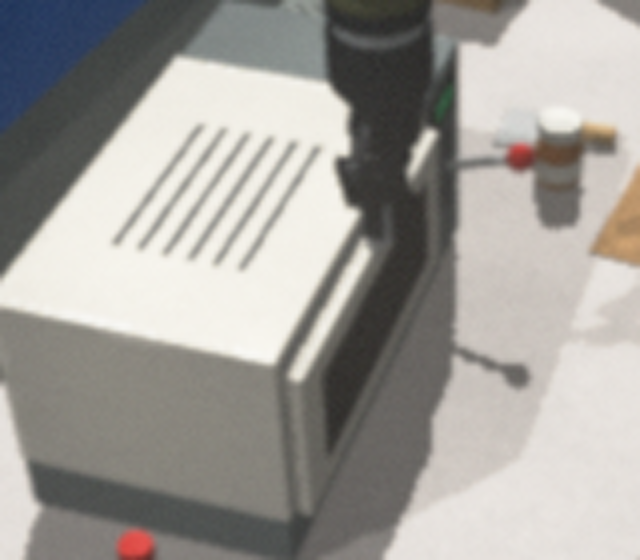

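```bash
python3 - <<'E'
from h import *
f=lambda p:((p-[190,55]+.5)*4).round(0).tolist()
g=lambda p:((p-[160,140]+.5)*4).round(0).tolist()
for th in(0,.03,.06,.1):
    c,s=np.cos(th),np.sin(th)
    P=[ov(-(o*c+.14*s),y,.06+.14*c-o*s) for y in(-.156,.156) for o in(0,.015)]
    print(th,f(proj('top',P)),g(proj('side',P)), f(proj('top',handle(th))))
print(f(proj('top',[ov(0,-.165,.22),ov(0,.165,.22)])))
E
```

```text
0 [[541.0, 386.0], [544.0, 409.0], [64.0, 437.0], [66.0, 460.0]] [[421.0, 124.0], [438.0, 127.0], [281.0, 374.0], [302.0, 378.0]] [[307.0, 453.0]]
0.03 [[542.0, 393.0], [545.0, 415.0], [64.0, 444.0], [66.0, 466.0]] [[425.0, 125.0], [443.0, 128.0], [287.0, 375.0], [307.0, 380.0]] [[308.0, 462.0]]
0.06 [[543.0, 399.0], [545.0, 422.0], [65.0, 450.0], [67.0, 473.0]] [[430.0, 126.0], [448.0, 130.0], [293.0, 377.0], [313.0, 382.0]] [[309.0, 470.0]]
0.1 [[544.0, 408.0], [546.0, 430.0], [66.0, 458.0], [68.0, 481.0]] [[437.0, 128.0], [454.0, 132.0], [300.0, 379.0], [321.0, 385.0]] [[310.0, 482.0]]
[[558.0, 377.0], [44.0, 432.0]]
```

```bash
python3 - <<'E'
import cv2
t=cv2.imread('pics/t23_full.png');a=cv2.resize(t[150:180,195:230],None,fx=10,fy=10,interpolation=0);b=cv2.resize(t[140:170,305:340],None,fx=10,fy=10,interpolation=0)
cv2.imwrite('pics/z4.png',cv2.hconcat([a,b]))
E
```

```text
(no output)
```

View pics/z4.png

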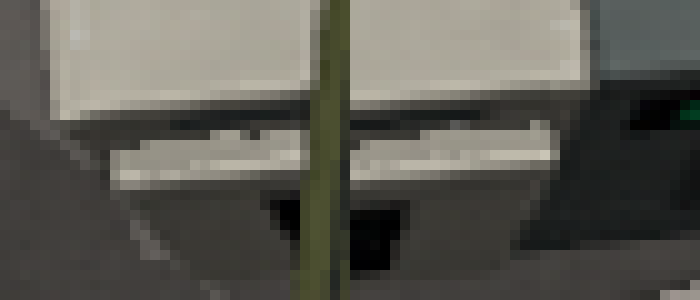

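Call:
carry_out(
  commands=[
    [255,1.5,0,0,0],
    [255,1.5,0,0,0],
    [255,1,0,0,0],
    [255,0,0,0,0],
    [255,0,0,0,0],
    [255,0,0,0,0],
    [255,0,0,0,0],
    [255,0,0,0,0],
    [255,0,0,0,0],
    [255,0,0,0,0],
  ],
)

```text
clock: 45.7
ee_pos: [0.6458, 0.0263, 0.2948]
eef_rot: [-0.0, 0.998, 0.056, -0.006]
wrist_force: [-20.1, 3.0, 4.4]
finger_gap: 0.405
```

```bash
python3 - <<'E'
from h import *
info()
t=cap('top','t24',(190,55,390,205),4);cap('side','s24',(160,140,320,280),4)
a=cv2.resize(t[150:180,195:230],None,fx=10,fy=10,interpolation=0);b=cv2.resize(t[140:170,305:340],None,fx=10,fy=10,interpolation=0)
cv2.imwrite('pics/z5.png',cv2.hconcat([a,b]))
E
```

```text
t 45.7 grasp [0.6452 0.0263 0.2409] oven [-0.023   0.0014  0.2409] jaw -1.458 gap 0.405 F [-20.1   3.    4.4] q6 1.42
```

View pics/z5.png

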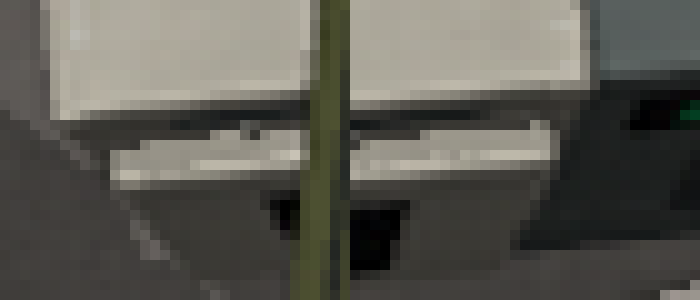

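View pics/s24.png

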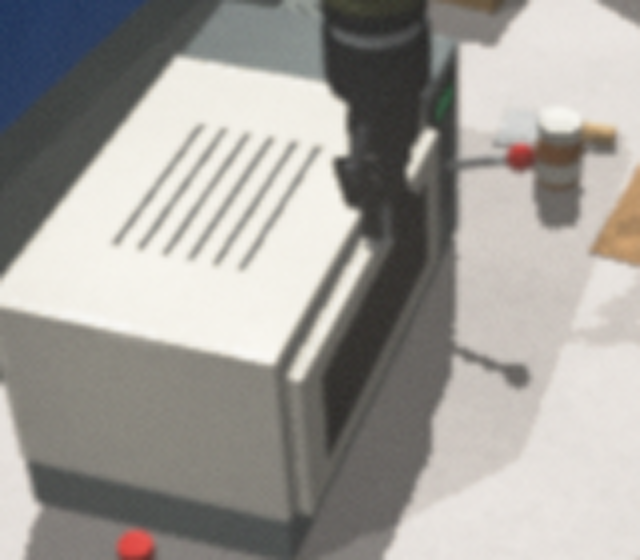

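The push force rose to 20 N with no more travel, so the door is against its stop. I'll relax, release and rise.

Call:
carry_out(
  commands=[
    [255,-2,0,0,0],
    [255,0,0,0,0],
    [0,0,0,0,0],
    [0,0,0,0,0],
    [0,0,0,0,0],
    [0,0,0,0,0],
    [0,0,0,0,0],
    [0,0,0,-25,0],
    [0,0,0,-35,0],
    [0,0,0,-20,0],
  ],
)

```text
clock: 46.8
ee_pos: [0.6477, 0.0255, 0.3761]
eef_rot: [0.0, 0.998, 0.056, 0.002]
wrist_force: [1.1, -0.1, 0.4]
finger_gap: 1.0
```

```bash
python3 - <<'E'
from h import *
info()
k=np.array([.6235,-.194]);print(ov(-.07,-.215,0))
go([k[0],k[1],.32],PSI+np.pi/2)
t=cap('top','t25')
H,S,V=cv2.split(cv2.cvtColor(t,cv2.COLOR_BGR2HSV))
print([(a,c,plane('top',c,.142)) for a,c,_ in blobs(((H<6)|(H>174))&(S>150)&(V>70),10) if c[0]>300])
E
```

```text
t 46.8 grasp [0.6479 0.0254 0.3222] oven [-2.040e-02  3.000e-04  3.222e-01] jaw -1.459 gap 1.0 F [ 1.1 -0.1  0.4] q6 1.42
[ 0.62302123 -0.19410282  0.        ]
spin -0.002 then tool mm [-49.1 215.3   2.2] | unspun [-48.7 215.4   2.2]
[(np.int32(54), array([347.09, 177.78]), array([ 0.62649508, -0.1937716 ,  0.142     ]))]
```

Call:
carry_out(
  commands=[
    [255,-20,20,0,0],
    [255,-15,40,0,0],
    [255,-14,40,0,0],
    [255,0,40,0,0],
    [255,0,40,0,0],
    [255,0,35,0,0],
    [255,0,0,0,0],
    [255,0,0,0,0],
    [255,0,0,0,0],
    [255,0,0,0,0],
  ],
)

```text
clock: 47.85
ee_pos: [0.6225, -0.1923, 0.3729]
eef_rot: [-0.0, 0.998, 0.057, -0.0]
wrist_force: [-0.3, -1.2, -0.4]
finger_gap: -0.002
```

```bash
python3 - <<'E'
from h import *
info();go([.623,-.194,.17-.019],PSI+np.pi/2)
t=cap('top','t26',(190,55,390,205),4);s=cap('side','s26',(200,100,380,240),4)
a=t[150:180,195:230];b=t[140:170,305:340]
cv2.imwrite('pics/z6.png',cv2.resize(t[140:185,195:340],None,fx=5,fy=5,interpolation=0))
E
```

```text
t 47.85 grasp [ 0.6225 -0.1923  0.319 ] oven [-0.0703 -0.2132  0.319 ] jaw -1.458 gap -0.002 F [-0.3 -1.2 -0.4] q6 1.08
spin -0.0 then tool mm [  0.3   1.8 168. ] | unspun [  0.3   1.8 168. ]
```

View pics/z6.png

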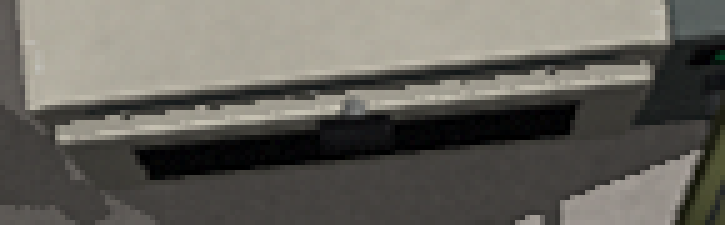

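View pics/s26.png

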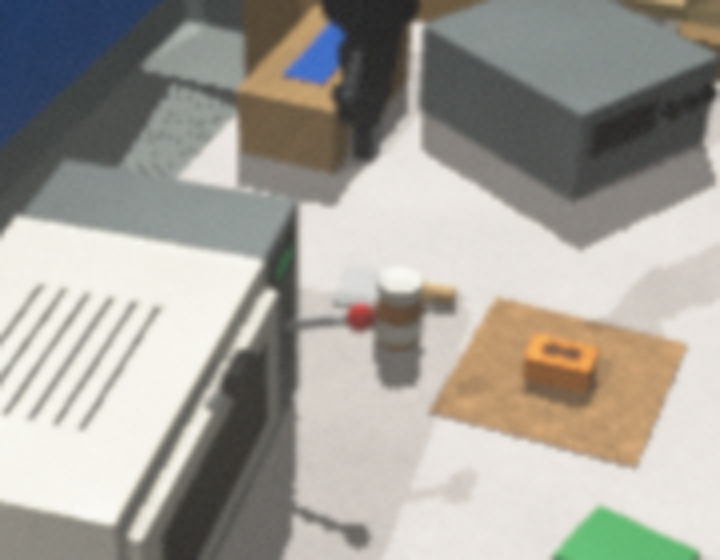

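Call:
carry_out(
  commands=[
    [255,0,2,20,0],
    [255,0,0,30,0],
    [255,0,0,30,0],
    [255,0,0,30,0],
    [255,0,0,20,0],
    [255,0,0,0,0],
    [255,0,0,0,0],
    [255,0,0,0,0],
    [255,0,0,0,0],
    [255,0,0,0,0],
  ],
)

```text
clock: 48.95
ee_pos: [0.6232, -0.1957, 0.2446]
eef_rot: [0.001, 0.998, 0.056, 0.001]
wrist_force: [-0.4, -0.5, 0.2]
finger_gap: -0.002
```

```bash
python3 - <<'E'
from h import *
info()
s=cap('side','s27',(200,100,380,240),4);cap('top','t27',(300,120,400,220),5)
E
```

```text
t 48.95 grasp [ 0.6233 -0.1957  0.1907] oven [-0.0699 -0.2166  0.1907] jaw -1.459 gap -0.002 F [-0.4 -0.5  0.2] q6 1.07
```

View pics/s27.png

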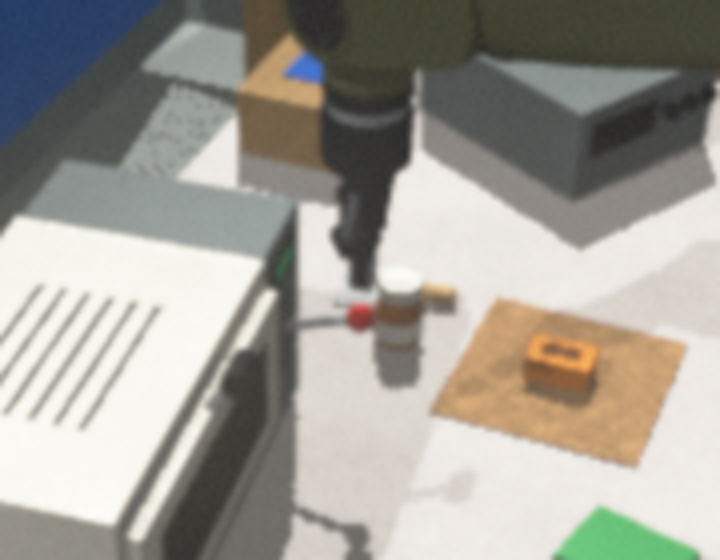

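Call:
carry_out(
  commands=[
    [255,0,-1,8,0],
    [255,0,0,8,0],
    [255,0,0,8,0],
    [255,0,0,8,0],
    [255,0,0,8,0],
    [255,0,0,7,0],
    [255,0,0,6,0],
    [255,0,0,4,0],
    [255,0,0,2,0],
    [255,0,0,0,0],
  ],
)

```text
clock: 50.05
ee_pos: [0.6224, -0.1943, 0.1845]
eef_rot: [-0.0, 0.998, 0.056, -0.001]
wrist_force: [-3.4, 0.4, 5.1]
finger_gap: -0.002
```

```bash
python3 - <<'E'
from h import *
info()
s=cap('side','s28',(200,100,380,240),4)
E
```

```text
t 50.05 grasp [ 0.6223 -0.1942  0.1306] oven [-0.0708 -0.2151  0.1306] jaw -1.459 gap -0.002 F [-3.4  0.4  5.1] q6 1.07
```

View pics/s28.png

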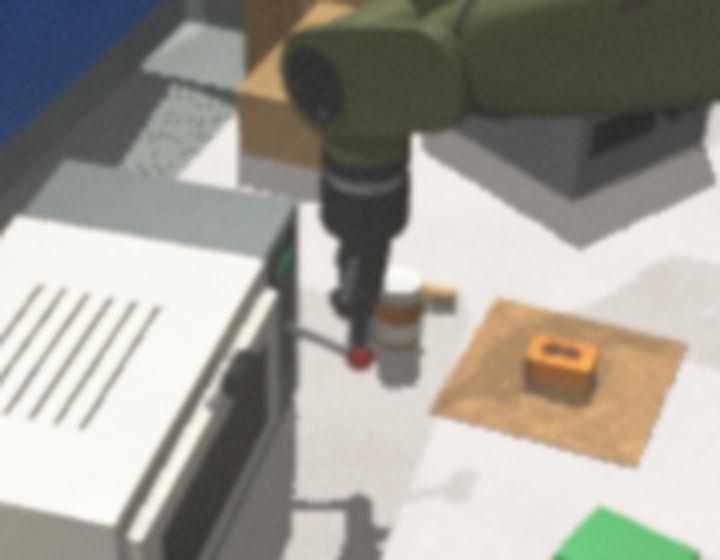

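Call:
carry_out(
  commands=[
    [255,0,0,1,0],
    [255,0,0,1,0],
    [255,0,0,0,0],
    [255,0,0,-10,0],
    [255,0,0,-20,0],
    [255,0,0,-40,0],
    [255,0,0,-40,0],
    [255,0,0,-40,0],
    [255,0,0,-30,0],
    [255,0,0,0,0],
  ],
)

```text
clock: 51.1
ee_pos: [0.6242, -0.195, 0.3688]
eef_rot: [0.002, 0.998, 0.056, 0.005]
wrist_force: [0.5, 0.2, 1.4]
finger_gap: -0.001
```

Call:
carry_out(
  commands=[
    [255,-40,0,0,0],
    [255,-40,0,0,0],
    [255,-40,0,0,0],
    [255,-40,20,0,0],
    [255,-20,40,0,0],
    [255,0,40,0,0],
    [255,0,40,0,0],
    [255,0,40,0,0],
    [255,0,40,0,0],
    [255,0,0,0,0],
  ],
)

```text
clock: 52.1
ee_pos: [0.4676, -0.4367, 0.3587]
eef_rot: [-0.001, 0.999, 0.054, -0.001]
wrist_force: [-0.7, 0.6, -0.8]
finger_gap: 0.002
```

```bash
python3 - <<'E'
from h import *
info()
s=cap('side','s29',(150,130,390,400),2.2);cap('top','t29')
E
```

```text
t 52.1 grasp [ 0.4675 -0.4366  0.3048] oven [-0.252  -0.4383  0.3048] jaw -1.463 gap 0.002 F [-0.7  0.6 -0.8] q6 0.63
```

View pics/s29.png

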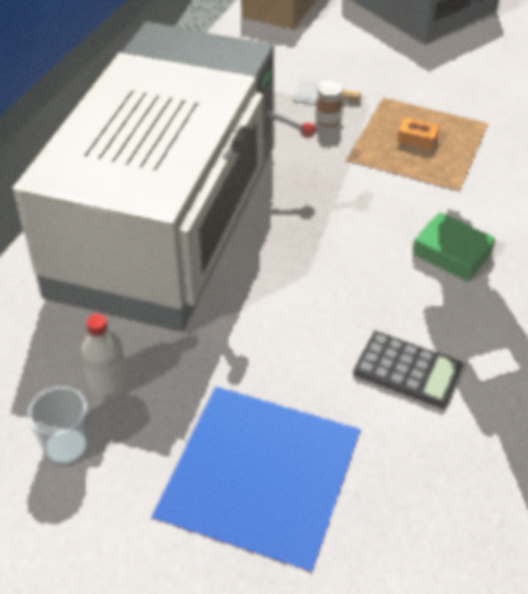

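View pics/t29.png

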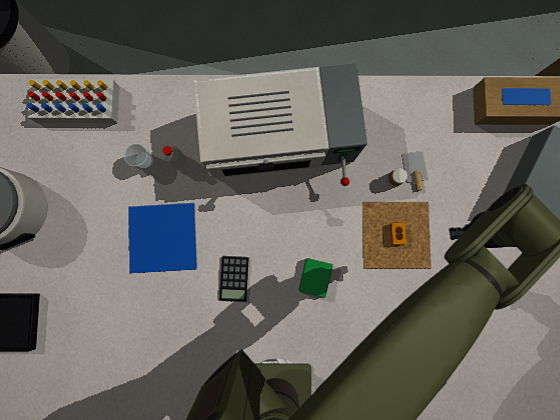

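The lever has stayed down (side view: knob at about (308,128) in the crop, arm dipping). The door is shut, amber lies on the cork at (398,233), and the blue mat is empty. One number check, then I hand in.

```bash
python3 - <<'E'
from h import *
t=cv2.imread('pics/t29_full.png');H,S,V=cv2.split(cv2.cvtColor(t,cv2.COLOR_BGR2HSV))
k=[c for a,c,_ in blobs(((H<6)|(H>174))&(S>150)&(V>70),10) if c[0]>300][0]
print(k,tri((150+308.5/2.2-.4,130+128.5/2.2-.4),k), proj('top',ov(-.004-.07*np.cos(.3),-.215,.099)))
print(spots(t,(385,215,412,252),.031))
print(manip.hand_in())
E
```

```text
[345.02 181.02] (array([ 0.62308471, -0.19502927,  0.0992098 ]), np.float64(0.004202445224013861)) [[344.90471542 182.07971792]]
[(np.int32(633), array([397.63, 233.48]), array([ 0.4819, -0.3574]), np.float64(-0.045)), (np.int32(89), array([398.65, 232.92]), array([ 0.4836, -0.3604]), np.float64(0.051))]
the job is handed in; nothing more can be done
None
```

The job is done and handed in at about 52 s.

- **Door and cured block:** I pulled the door fully down. The amber block is laid flat near the middle of the cork mat, at about (0.48, -0.36).
- **Uncured blocks:** There were two. Both lie flat on the tray, about 95 mm apart at tray x about -0.02. One was knocked aside on the blue mat during the run, so I found it again before gripping it.
- **Door shut and lever:** I pushed the door up until it met its stop; the force rose to about 20 N with no more travel. Only then did I press the lever.

**Last checks**
- **Lever:** It stayed down after I let go. The knob measures 99 mm above the table, and 99 mm is expected when down.
- **Door:** Seen from above, its edge matches the shut position within about 1 pixel.
- **Bench:** The blue mat is empty, and the other things look unmoved.
- **Blocks after closing:** I couldn't see the blocks on the tray once the door was shut. They were still flat when last in view, about a quarter of the way through closing.
- **Camera agreement:** The two views disagreed by 2 to 5 mm throughout, a little over the stated 2 mm calibration. It did no harm.

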